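# Load the line tester's weight hanger

## Task

Load the weight hanger for the knot-strength test: put the four slotted steel discs on its rod one by one, the largest first at the bottom, then in order of size to the smallest on top, each lying flat with the rod at its centre. Turn each disc's slot about a quarter turn (either way) from the slot of the disc just below it, so that none can slide off, and lower each into place rather than dropping it. Leave the thread spool, the jar and the fly box where they are.

Things in the scene. Friction and masses are not known exactly. Their poses are not given: they have to be found in the camera images.
- hanger: The weight hanger, fixed to the table: a round black foot 80 mm across and 14 mm high (its flat top, 68 mm across, is the seat for the discs) with an upright brass rod 8 mm thick in its middle, reaching 54 mm above the foot's top (68 mm above the table), its tip tapered to 4 mm. Origin at the centre of the foot's underside, on the table (z = 0); z up along the rod.
- largest (a point): Largest slotted weight: plain steel disc 66 mm across, 13 mm thick, about 300 g, lying flat on the table. A slot 13 mm wide, open right through, runs from its rim to a round end about its centre, so it goes over the rod from above or sideways. Point at the disc's centre, half-way up (6.5 mm); own z is its axis (up); the slot opens towards own +x, the rim is solid on own +y and -y.
- second (a point): Second largest slotted weight: plain steel disc 55 mm across, 13 mm thick, about 200 g, lying flat on the table. A slot 13 mm wide, open right through, runs from its rim to a round end about its centre, so it goes over the rod from above or sideways. Point at the disc's centre, half-way up (6.5 mm); own z is its axis (up); the slot opens towards own +x, the rim is solid on own +y and -y.
- third (a point): Third largest slotted weight: plain steel disc 44 mm across, 13 mm thick, about 120 g, lying flat on the table. A slot 13 mm wide, open right through, runs from its rim to a round end about its centre, so it goes over the rod from above or sideways. Point at the disc's centre, half-way up (6.5 mm); own z is its axis (up); the slot opens towards own +x, the rim is solid on own +y and -y.
- smallest (a point): Smallest slotted weight: plain steel disc 33 mm across, 13 mm thick, about 60 g, lying flat on the table. A slot 13 mm wide, open right through, runs from its rim to a round end about its centre, so it goes over the rod from above or sideways. Point at the disc's centre, half-way up (6.5 mm); own z is its axis (up); the slot opens towards own +x, the rim is solid on own +y and -y.
- spool: Bystander: a thread spool, white flanges 28 mm across with green thread, 34 mm high, standing upright. Origin at the centre of its underside.
- jar: Bystander: a small amber jar with a black cap, 32 mm across, 42 mm high. Origin at the centre of its underside.
- flybox: Bystander: a small flat fly box, grey with a clear lid, 45 x 30 mm and 17.5 mm high. Origin at the centre of its underside.
Mind the look-alikes: they are no part of the job. What is shaped like the part that bears second but black or pink is not meant.

How it is judged (in metres and radians):
On the way, in this order (a step that is already met when the one before it is completed fails the run):
1. the largest disc lies flat on the foot, rod at its centre, let go (horizontal distance between largest and hanger below 0.009 m and z of largest in the frame of hanger between 0.0165 and 0.0245 m and angle between largest's own z axis and vertical below 0.12 rad and contact force between the fingers and disc_largest below 0.5 N), for 0.2 s.
2. the second largest disc lies flat on the largest, rod at its centre, slot about a quarter turn from the slot below, let go (horizontal distance between second and hanger below 0.009 m and z of second in the frame of hanger between 0.0295 and 0.0375 m and angle between second's own z axis and vertical below 0.12 rad and angle between the x axis of second and the x axis of largest, either way round above 0.85 rad and contact force between the fingers and disc_second below 0.5 N), for 0.2 s.
3. the third largest disc lies flat on the second, rod at its centre, slot about a quarter turn from the slot below, let go (horizontal distance between third and hanger below 0.009 m and z of third in the frame of hanger between 0.0425 and 0.0505 m and angle between third's own z axis and vertical below 0.12 rad and angle between the x axis of third and the x axis of second, either way round above 0.85 rad and contact force between the fingers and disc_third below 0.5 N), for 0.2 s.
4. the smallest disc lies flat on the third, rod at its centre, slot about a quarter turn from the slot below, let go (horizontal distance between smallest and hanger below 0.009 m and z of smallest in the frame of hanger between 0.0555 and 0.0635 m and angle between smallest's own z axis and vertical below 0.12 rad and angle between the x axis of smallest and the x axis of third, either way round above 0.85 rad and contact force between the fingers and disc_smallest below 0.5 N), for 0.2 s.
At the end, for the whole second after the job is handed in: All four discs lie flat (within 7 degrees) on the hanger in order of size, largest at the bottom, each at its own level within 4 mm, its centre within 9 mm of the rod's axis, each slot 49 to 131 degrees from the slot below it (a quarter turn either way, within 41 degrees); all released and at rest (horizontal distance between each of largest, second, third, smallest and hanger below 0.009 m and z of largest in the frame of hanger between 0.0165 and 0.0245 m and angle between each of largest, second, third, smallest's own z axis and vertical below 0.12 rad and z of second in the frame of hanger between 0.0295 and 0.0375 m and angle between the x axis of second and the x axis of largest, either way round above 0.85 rad and z of third in the frame of hanger between 0.0425 and 0.0505 m and angle between the x axis of third and the x axis of second, either way round above 0.85 rad and z of smallest in the frame of hanger between 0.0555 and 0.0635 m and angle between the x axis of smallest and the x axis of third, either way round above 0.85 rad and linear speed of each of disc_largest, disc_second, disc_third, disc_smallest below 0.02 m/s); the robot touches nothing.
It fails at once if the spool is shifted or knocked over (moved more than 25 mm) (distance of spool from where it was at the start of the episode above 0.025 m).
It fails at once if the jar is shifted or knocked over (moved more than 25 mm) (distance of jar from where it was at the start of the episode above 0.025 m).
It fails at once if the flybox is shifted or knocked over (moved more than 25 mm) (distance of flybox from where it was at the start of the episode above 0.025 m).
It fails at once if a disc is dropped onto the hanger (faster than 0.6 m/s there, a fall of about 18 mm) ((linear speed of disc_largest above 0.6 m/s and horizontal distance between largest and hanger below 0.02 m and z of largest in the frame of hanger below 0.085 m) or (linear speed of disc_second above 0.6 m/s and horizontal distance between second and hanger below 0.02 m and z of second in the frame of hanger below 0.085 m) or (linear speed of disc_third above 0.6 m/s and horizontal distance between third and hanger below 0.02 m and z of third in the frame of hanger below 0.085 m) or (linear speed of disc_smallest above 0.6 m/s and horizontal distance between smallest and hanger below 0.02 m and z of smallest in the frame of hanger below 0.085 m)).
It also fails if it takes over 102 s, if anything falls off the work surface, if the arm or the gripper's body presses on something with over 40 N, if the wrist force passes 120 N, or if a joint passes its speed limit or range.

## Robot

A 6-joint arm with a two-finger parallel gripper is mounted at the origin on the work surface. World frame = base frame: x ahead of the robot, y to its left, z up, the work surface at z = 0. Lengths are in mm, angles in degrees, forces in N, time in s.
With the tool pointing down it reaches from about 350 to 800 mm from the base axis. Payload 7.3 kg.
Tool frame: the origin (TCP) lies between the finger pads; the fingertips stand 22 mm ahead of it and the grasp point (between the pads) lies 3 mm ahead of it; z points along the fingers, y is the direction in which the jaws open and shut (so a half turn about z gives the same grasp; the last joint's range is limited). The gripper opens to 85 mm and grips with 20 to 120 N. Pads are 22 mm wide; open, the fingers measure 114 mm over their backs; the gripper's body (76 mm by 85 mm) begins 54 mm behind the grasp point. The pads swing forward as they close: fully open they stand 13 mm farther back than shut.
Start: joints at [67.666, 19.595, 87.324, -0, 73.075, -8.365], TCP at [126.714, 509.496, 253.322] pointing down, gripper open.
Joint ranges: [-145.02, 145.02], [-44.19, 115.74], [2.07, 154.8], [-57.11, 237.11], [16.16, 152.29], [-177.93, 177.93]. Speed limits (degrees/s): [147.25, 147.25, 180, 180, 180, 180].

## Interface

Orientations are given as [roll, pitch, yaw] about the fixed x, y, z axes, in that order (R = Rz(yaw) Ry(pitch) Rx(roll)).
In Python, from rig import telemetry, viewer, env gives the robot as it stands.
- The arm moves only by the tool play_rows, never from a script. Its arguments are lists of equal length, an entry for each row: "offset": the shift along the tool's x, y, z in m, a list of three; "turn": the turn, a rotation vector about the tool's x, y, z in degrees, a list of three; "grip": the opening, from 0 (shut) to 1 (fully open). A call has exactly 8 rows; each row is the pose to reach, as a shift and turn from the pose commanded when the call began, along the tool's axes at that moment; what a row does not reach only later rows make up. A row lasts 1/8 s, in which the tool goes at most 62.5 mm and 10.7 degrees, less where a joint would pass 70% of its speed; a pose out of reach is approached as far as the arm can. A call with a gripper value outside its range is refused whole. The fingers move at their own pace and stop on an object; "squeeze" is the grip in N (left out, the last holds). Time passes only in rows, so rows that repeat a pose let the fingers close, or fill a call up. It gives the time, the measured TCP pose, the force and the opening at its end, in the units of the state.
- telemetry.sense(): the state, without advancing time (a new reading comes with each control period).
- viewer.get_image(name): name is "scene" or "top" or "wrist"; returns a dict with "img" (420x560x3 uint8, red, green, blue), "K" (3x3 intrinsics, pixels), "world_from_camera" (4x4, takes a point from camera to world coordinates); the wrist camera has in their place "T_tool_cam" (4x4, takes a point from camera to tool coordinates, whose origin is the TCP and whose axes are the flange's). Camera axes: x right, y down, z forward; pixel columns grow to the right and rows downward; lengths in mm; the calibration is good to about 2 mm. A picture is of the moment at which its call begins: read the wrist's pose just before it. There is no depth.
- env.job_done(): hands the job in, once; it reports no verdict.
Trained networks look in the newest picture that a camera, given by its name, has taken for a name from the list of things; names that differ only in an ending like _2 or _b are one class to them, and where a whole thing is asked for, a point or a joint stands for the part that bears it (a point fixed in the world has none). Each returns a list of dicts, best first, with "confidence" (0 to 1); they miss things now and then, are a little off and sometimes report something else, mostly with a low value. They report only what shows in the picture. A call takes as long as a camera call. They do not tell look-alikes from the thing itself.
- viewer.recognise(name, camera): "xyz" ([x, y, z] in mm, in the coordinates of the camera as it stood for that picture, good to about 4 mm: the middle of the surface that is visible of it).
- viewer.masks_of(name, camera): "region" (420x560 bool, what is visible of it).
- viewer.tip_of(name, camera): "xyz" ([x, y, z] in mm, in the coordinates of the camera as it stood for that picture, good to about 4 mm: a listed point, or the origin of a listed thing).
The state is a dict: "clock": time; "joint_positions": joint angles; "joint_vel": joint speeds; "effort": joint torques, N m; "eef_pos": TCP position; "eef_rot": TCP orientation; "ft_force": force on the tool from outside, world axes, zero at the start; "torque": the same for the moment, N m; "width": finger opening in mm.
Only numpy, scipy, OpenCV 4.12 (cv2) and the standard library are available. Lean on these libraries where they do the work, as an engineer would, in place of code of your own. Each camera call takes 0.05 s, during which the arm holds its last target.

## Working session

There is one attempt and no reset: what is moved stays moved. The work goes in short steps, Python scripts to look and compute and a tool call to move; the robot and the scene stay as the last step left them, time stands still between calls to the robot, and variables do not carry over. Pictures are saved under pics/ and viewed, and the job is handed in when it is done.

Besides the shell and the picture viewer there is one more tool, called after "Call:" as name(argument=value, ...) on one line, values as JSON. play_rows: Moves the arm, as the interface text tells. Its arguments: {"type":"object","properties":{"offset":{"type":"array","items":{"type":"array","items":{"type":"number"}}},"turn":{"type":"array","items":{"type":"array","items":{"type":"number"}}},"grip":{"type":"array","items":{"type":"number"}},"squeeze":{"type":"number"}},"required":["offset","turn","grip"]}

```bash
ls; mkdir -p pics; python3 - <<'E'
from rig import telemetry, viewer, env
import cv2
print(telemetry.sense())
for c in ["scene","top","wrist"]:
    d=viewer.get_image(c); cv2.imwrite(f"pics/a_{c}.png",d["img"][:,:,::-1]); print(c,d["K"],d.get("world_from_camera",d.get("T_tool_cam")))
    for n in ["hanger","largest","second","third","smallest","spool","jar","flybox"]:
        print(n,[(round(x["confidence"],2),[round(float(v)) for v in x["xyz"]]) for x in viewer.recognise(n,c)][:4])
E
```

```text
pics
{'clock': 0.0, 'joint_positions': array([ 6.76650263e+01,  1.96370283e+01,  8.73784174e+01, -3.90521167e-04,
        7.30730511e+01, -8.36574990e+00]), 'joint_vel': array([-0.08792152,  0.0038715 ,  0.0182498 ,  0.01877914, -0.01469143,
        0.12381465]), 'effort': array([-1.20749184e-03, -4.33674788e+01, -2.46015179e+01, -3.51204253e-04,
        7.71293911e-03,  1.00035180e-05]), 'eef_pos': array([126.57930186, 509.13301968, 252.61333108]), 'eef_rot': array([-1.79912391e+02, -1.25060816e-02,  1.66030881e+02]), 'ft_force': array([-0.57827419,  0.04119204, -0.3300654 ]), 'torque': array([-0.00223674,  0.05566182, -0.02946057]), 'width': 85.5167287042027}
scene [[481.13706705   0.         277.32114212]
 [  0.         481.13706705 210.66208402]
 [  0.           0.           1.        ]] [[-7.71700351e-01  5.06709373e-01 -3.84349033e-01  8.83345417e+02]
 [ 6.35838451e-01  6.01663845e-01 -4.83435706e-01  4.17913221e+02]
 [-1.37124866e-02 -6.17451398e-01 -7.86489504e-01  7.10403287e+02]
 [ 0.00000000e+00  0.00000000e+00  0.00000000e+00  1.00000000e+00]]
hanger [(0.86, [45, -30, 907
[... 847 characters left out ...]
15]), (0.71, [110, -145, 913]), (0.34, [106, 111, 898])]
third [(0.72, [225, 95, 903])]
smallest [(0.66, [-161, -92, 917])]
spool [(0.71, [-139, 116, 883])]
jar [(0.75, [-15, -114, 888])]
flybox [(0.66, [107, 113, 895])]
wrist [[364.6366096    0.         276.53788633]
 [  0.         364.6366096  207.68698864]
 [  0.           0.           1.        ]] [[-3.01436159e-05 -9.61255679e-01 -2.75658337e-01  6.92066529e+01]
 [ 9.99999869e-01 -1.69804563e-04  4.82778753e-04  1.12169247e+00]
 [-5.10881862e-04 -2.75658286e-01  9.61255558e-01 -1.21758128e+02]
 [ 0.00000000e+00  0.00000000e+00  0.00000000e+00  1.00000000e+00]]
hanger []
largest []
second []
third []
smallest []
spool []
jar []
flybox []
```

View pics/a_top.png

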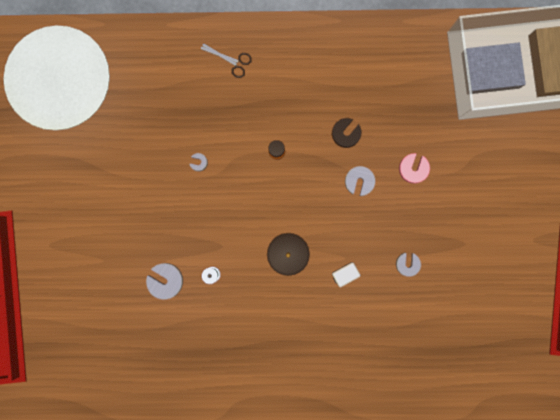

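View pics/a_scene.png

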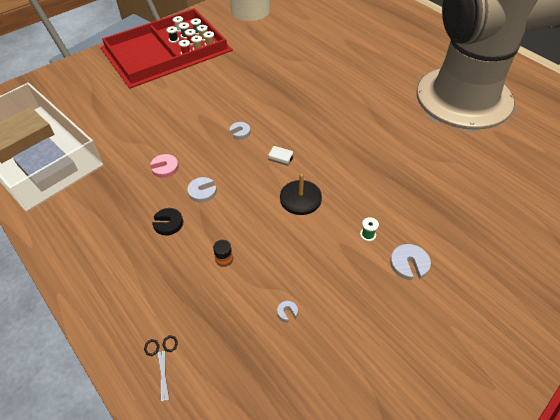

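View pics/a_wrist.png

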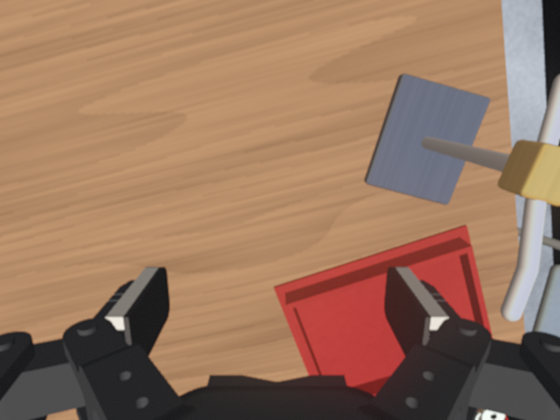

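The top view shows:
- largest at (164,282)
- second, grey steel, at (360,181). Look-alikes: black at (347,132) and pink at (415,168)
- third at (409,264)
- smallest at (199,162)
- hanger at (288,254), spool at (211,275), jar at (277,149) and fly box at (346,275)

Next I measure them.

```bash
cat > h.py <<'E'
import numpy as np, cv2
from scipy.optimize import least_squares
from scipy.spatial.transform import Rotation as R
from rig import telemetry, viewer, env
RAD=dict(largest=33,second=27.5,third=22,smallest=16.5)
def pose(s):
    T=np.eye(4);T[:3,:3]=R.from_euler('xyz',s["eef_rot"],degrees=True).as_matrix();T[:3,3]=s["eef_pos"];return T
def grab(c,name=None):
    s=telemetry.sense(); d=viewer.get_image(c)
    W=d["world_from_camera"] if c!="wrist" else pose(s)@d["T_tool_cam"]
    if name: cv2.imwrite(f"pics/{name}.png",d["img"][:,:,::-1])
    return d["img"],d["K"],np.array(W),s
def ray(px,K,W,z):
    px=np.atleast_2d(px).astype(float)
    r=np.c_[(px-[K[0,2],K[1,2]])/[K[0,0],K[1,1]],np.ones(len(px))]@W[:3,:3].T
    o=W[:3,3]; return (o+r*((z-o[2])/r[:,2])[:,None])[:,:2]
def proj(P,K,W):
    p=(np.atleast_2d(P)-W[:3,3])@W[:3,:3]; p=p@K.T; return p[:,:2]/p[:,2:]
def disc(mask,img,K,W,rad,ztop=13.):
    """centre, slot angle by fitting the projected disc (top face w. slot) to the mask"""
    ys,xs=np.nonzero(mask); x0,x1,y0,y1=xs.min()-6,xs.max()+7,ys.min()-6,ys.max()+7
    # refine by color: grey steel = low saturation, light
    hsv=cv2.cvtColor(img,cv2.COLOR_RGB2HSV)
    g=((hsv[...,1]<75)&(hsv[...,2]>90))
    g&=cv2.dilate(mask.astype(np.uint8),np.ones((9,9)))>0
    gx,gy=np.meshgrid(np.arange(max(x0,0),min(x1,560)),np.arange(max(y0,0),min(y1,420)))
    pts=np.c_[gx.ravel(),gy.ravel()]; val=g[gy,gx].ravel().astype(float)
    pw=ray(pts,K,W,ztop); val=cv2.GaussianBlur(val.reshape(gx.shape).astype(np.float32),(0,0),.7).ravel()
    mm=np.linalg.norm(ray(pts[1:2],K,W,ztop)-ray(pts[0:1],K,W,ztop))
    def model(p,z=0):
        q=pw-p[:2]; a=p[2]; u=q@[np.cos(a),np.sin(a)]; v=q@[-np.sin(a),np.cos(a)]
        sd=np.hypot(u,v)-rad
        sl=np.where(u>0,np.abs(v),np.hypot(u,v))-6.5
        return 1/(1+np.exp(np.maximum(sd,-sl)/(0.5*mm)))
    c0=pw[val>.5].mean(0); best=None
    for a in np.arange(0,2*np.pi,np.pi/6):
        r=least_squares(lambda p:model(p)-val,[*c0,a],diff_step=1e-4,x_scale=[1,1,.05])
        if best is None or r.cost<best.cost: best=r
    return best.x[:2],np.degrees(best.x[2])%360,best.cost/len(val)
E
python3 - <<'E'
from h import *
for c in ["top","scene"]:
    img,K,W,s=grab(c)
    for n in RAD:
        for m in viewer.masks_of(n,c):
            try:
                r=m["region"]; col=img[r].mean(0)
                print(c,n,round(m["confidence"],2),r.sum(),col.round(),[v.round(2) if hasattr(v,'round') else v for v in disc(r,img,K,W,RAD[n])])
            except Exception as e: print(n,e)
    for n in ["hanger","spool","jar","flybox"]:
        for m in viewer.tip_of(n,c):
            print(n,round(m["confidence"],2),(W@np.r_[m["xyz"],1])[:3].round(1))
E
```

```text
top largest 0.88 931 [166. 162. 171.] [array([435.69, 213.47]), np.float64(58.83), np.float64(0.0)]
second Initial guess is outside of provided bounds
top second 0.76 626 [169. 164. 172.] [array([ 617.66, -150.73]), np.float64(165.03), np.float64(0.0)]
top second 0.66 659 [219. 158. 165.] [array([ 641.22, -253.24]), np.float64(338.21), np.float64(0.01)]
top third 0.59 368 [161. 155. 162.] [array([ 462.82, -237.45]), np.float64(355.48), np.float64(0.0)]
top smallest 0.74 189 [161. 155. 160.] [array([656.56, 150.9 ]), np.float64(78.0), np.float64(0.0)]
top smallest 0.69 365 [162. 158. 166.] [array([ 460.22, -237.42]), np.float64(356.0), np.float64(0.06)]
hanger 0.67 [481.6 -14.    2.2]
spool 0.67 [446.  127.6  -0.9]
jar 0.82 [675.4   5.7  -1.5]
flybox 0.56 [ 464.1 -239.4    5.6]
scene largest 0.59 986 [188. 190. 200.] [array([438.74, 217.93]), np.float64(60.0), np.float64(0.01)]
second Initial guess is outside of provided bounds
scene second 0.92 552 [221. 150. 161.] [array([ 640.35, -251.57]), np.float64(338.97), np.float64(0.0)]
scene second 0.81 608 [183. 179. 181.] [array([ 619.6 , -145.04]), np.float64(165.19), np.float64(0.03)]
scene third 0.82 292 [171. 168. 169.] [array([ 465.55, -230.75]), np.float64(1.55), np.float64(0.04)]
scene third 0.36 269 [179. 178. 186.] [array([659.41, 157.71]), np.float64(74.86), np.float64(0.05)]
scene smallest 0.69 269 [179. 178. 186.] [array([658.98, 154.68]), np.float64(77.74), np.float64(0.01)]
hanger 0.61 [483.4 -11.   -1.4]
spool 0.53 [448.  132.6  -1.1]
jar 0.61 [ 6.718e+02  7.000e+00 -1.000e-01]
jar 0.54 [ 459.6 -235.2    4.3]
jar 0.43 [ 4.837e+02 -1.440e+01 -2.000e-01]
flybox 0.61 [ 443.  -116.     0.6]h.py:35: RuntimeWarning: Mean of empty slice.
  c0=pw[val>.5].mean(0); best=None
  ret = um.true_divide(
```

```bash
cat > mv.py <<'E'
import sys
from h import *
def mv(x,y,z,yaw,s=None):
    s=s or telemetry.sense(); T=pose(s)
    Rt=R.from_euler('xyz',[180,0,yaw],degrees=True).as_matrix()
    o=T[:3,:3].T@(np.array([x,y,z])-T[:3,3])/1000
    t=R.from_matrix(T[:3,:3].T@Rt).as_rotvec(degrees=True)
    print("clock",round(s["clock"],2),"pos",s["eef_pos"].round(1),"rot",s["eef_rot"].round(2),"F",s["ft_force"].round(1),"w",round(s["width"],1))
    print("offset",o.round(4).tolist(),"turn",t.round(2).tolist())
if __name__=="__main__": mv(*map(float,sys.argv[1:5]))
E
python3 mv.py 437 214 150 59
```

```text
clock 2.25 pos [126.7 509.5 253.3] rot [180.    -0.   166.03] F [-0.1  0.5  0.2] w 85.6
offset [-0.3724, -0.2118, 0.1033] turn [0.0, -0.0, 107.03]
```

Call:
play_rows(offset=[[-0.372, -0.212, 0.05], [-0.372, -0.212, 0.05], [-0.372, -0.212, 0.05], [-0.372, -0.212, 0.103], [-0.372, -0.212, 0.103], [-0.372, -0.212, 0.103], [-0.372, -0.212, 0.103], [-0.372, -0.212, 0.103]], turn=[[0, 0, 107], [0, 0, 107], [0, 0, 107], [0, 0, 107], [0, 0, 107], [0, 0, 107], [0, 0, 107], [0, 0, 107]], grip=[1, 1, 1, 1, 1, 1, 1, 1], squeeze=60)

```text
clock: 3.25
eef_pos: [438.6, 211.0, 148.9]
eef_rot: [-179.9, 0.1, 79.4]
ft_force: [-0.7, 0.0, 1.0]
width: 85.3
```

```bash
python3 mv.py 437 214 150 59
```

```text
clock 3.25 pos [438.6 211.  148.9] rot [-1.7994e+02  6.0000e-02  7.9450e+01] F [-0.7  0.   1. ] w 85.3
offset [0.0026, -0.0021, -0.0011] turn [-0.05, 0.07, 20.45]
```

Call:
play_rows(offset=[[0, 0, 0], [0, 0, 0], [0, 0, 0], [0, 0, 0], [0, 0, 0], [0, 0, 0], [0, 0, 0], [0, 0, 0]], turn=[[0, 0, 20.5], [0, 0, 20.5], [0, 0, 20.5], [0, 0, 20.5], [0, 0, 20.5], [0, 0, 20.5], [0, 0, 20.5], [0, 0, 20.5]], grip=[1, 1, 1, 1, 1, 1, 1, 1])

```text
clock: 4.25
eef_pos: [436.5, 214.0, 150.3]
eef_rot: [180.0, -0.0, 59.6]
ft_force: [0.0, -0.1, -0.2]
width: 85.2
```

```bash
cat > look.py <<'E'
import sys
from h import *
n,pic=sys.argv[1],sys.argv[2]
img,K,W,s=grab("wrist",pic)
for m in viewer.masks_of(n,"wrist"):
    try:
        r=m["region"]; c,a,q=disc(r,img,K,W,RAD[n]); print(n,round(m["confidence"],2),img[r].mean(0).round(),"c",c.round(2),"slot",round(float(a),1),"fit",round(float(q),4))
    except Exception as e: print(e)
from mv import mv
mv(*c,s["eef_pos"][2],a,s)
E
python3 look.py largest b1
```

```text
largest 0.94 [185. 188. 201.] c [436.2  217.02] slot 58.8 fit 0.0097
clock 4.25 pos [436.5 214.  150.3] rot [ 1.80e+02 -1.00e-02  5.96e+01] F [ 0.  -0.1 -0.2] w 85.2
offset [0.0024, -0.0018, 0.0] turn [0.0, -0.01, 0.85]
```

View pics/b1.png

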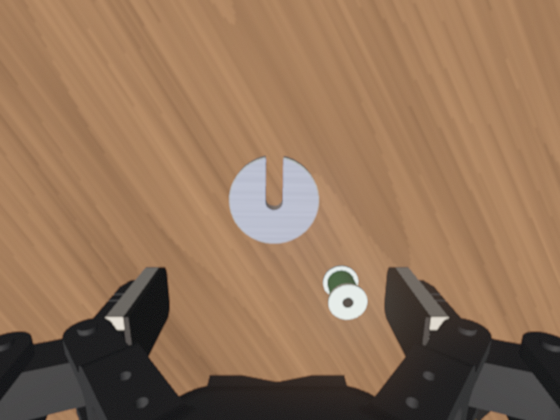

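Call:
play_rows(offset=[[0.0024, -0.0018, 0.03], [0.0024, -0.0018, 0.06], [0.0024, -0.0018, 0.08], [0.0024, -0.0018, 0.08], [0.0024, -0.0018, 0.08], [0.0024, -0.0018, 0.08], [0.0024, -0.0018, 0.08], [0.0024, -0.0018, 0.08]], turn=[[0, 0, 0.8], [0, 0, 0.8], [0, 0, 0.8], [0, 0, 0.8], [0, 0, 0.8], [0, 0, 0.8], [0, 0, 0.8], [0, 0, 0.8]], grip=[1, 1, 1, 1, 1, 1, 1, 1])

```text
clock: 5.35
eef_pos: [436.4, 217.0, 70.7]
eef_rot: [180.0, -0.0, 58.8]
ft_force: [-0.1, -0.2, 0.1]
width: 85.6
```

```bash
python3 look.py largest b2
```

```text
largest 0.86 [182. 184. 197.] c [436.35 217.14] slot 58.9 fit 0.0142
clock 5.35 pos [436.4 217.   70.7] rot [ 1.7997e+02 -4.0000e-02  5.8790e+01] F [-0.1 -0.2  0.1] w 85.6
offset [0.0001, -0.0001, 0.0] turn [0.03, -0.04, -0.11]
```

View pics/b2.png

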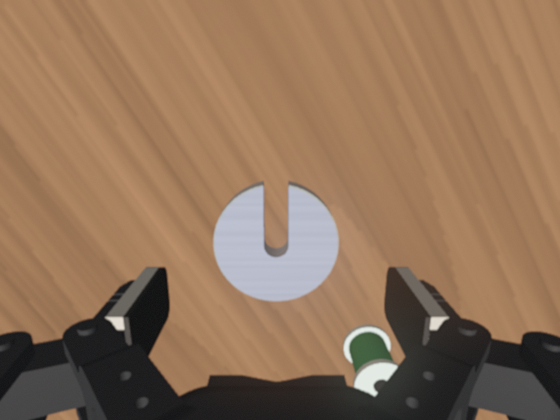

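Call:
play_rows(offset=[[0, 0, 0.02], [0, 0, 0.04], [0, 0, 0.0497], [0, 0, 0.0497], [0, 0, 0.0497], [0, 0, 0.0497], [0, 0, 0.0497], [0, 0, 0.0497]], turn=[[0, 0, 0], [0, 0, 0], [0, 0, 0], [0, 0, 0], [0, 0, 0], [0, 0, 0], [0, 0, 0], [0, 0, 0]], grip=[1, 1, 1, 0.8, 0.6, 0.6, 0.6, 0.6], squeeze=60)

```text
clock: 6.45
eef_pos: [436.2, 217.0, 21.3]
eef_rot: [180.0, -0.0, 58.8]
ft_force: [-3.4, -1.1, 6.1]
width: 62.9
```

```bash
python3 - <<'E'
from h import *
img,K,W,s=grab("wrist","b3")
print(s)
E
```

```text
{'clock': 6.45, 'joint_positions': array([1.74257870e+01, 3.42708987e+01, 1.07912855e+02, 1.15251974e-02,
       3.77880971e+01, 4.86271148e+01]), 'joint_vel': array([ 0.04403479, -0.02034339,  0.02467132,  0.00597782,  0.03528206,
        0.08450306]), 'effort': array([-2.95176096e-01, -4.28779364e+01, -1.43631846e+01, -8.69503710e-02,
       -9.33368057e-01,  5.32476901e-03]), 'eef_pos': array([436.2235373 , 217.03245885,  21.32837006]), 'eef_rot': array([ 1.79986698e+02, -2.57938633e-02,  5.87895687e+01]), 'ft_force': array([-3.40664502, -1.10549379,  6.12972536]), 'torque': array([-0.07493233,  0.63010975,  0.01572197]), 'width': 62.94336244362744}
```

View pics/b3.png

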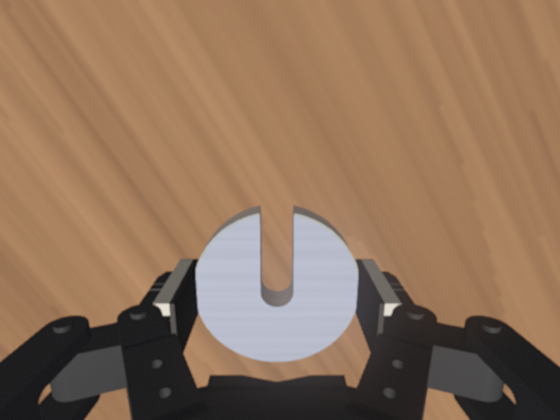

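Call:
play_rows(offset=[[0, 0, -0.005], [0, 0, -0.02], [0, 0, -0.05], [0, 0, -0.08], [0, 0, -0.11], [0, 0, -0.11], [0, 0, -0.11], [0, 0, -0.11]], turn=[[0, 0, 0], [0, 0, 0], [0, 0, 0], [0, 0, 0], [0, 0, 0], [0, 0, 0], [0, 0, 0], [0, 0, 0]], grip=[0.6, 0.6, 0.6, 0.6, 0.6, 0.6, 0.6, 0.6])

```text
clock: 7.5
eef_pos: [435.4, 216.7, 129.5]
eef_rot: [-179.9, 0.1, 58.8]
ft_force: [0.1, 0.1, -3.5]
width: 62.8
```

```bash
python3 mv.py 460 -51 130 59
```

```text
clock 7.5 pos [435.4 216.7 129.5] rot [-1.799e+02  1.000e-01  5.879e+01] F [ 0.1  0.1 -3.5] w 62.8
offset [-0.2162, 0.1597, -0.0004] turn [-0.1, 0.1, -0.21]
```

Call:
play_rows(offset=[[-0.0432, 0.032, 0], [-0.0864, 0.064, 0], [-0.13, 0.096, 0], [-0.173, 0.128, 0], [-0.2162, 0.1597, 0], [-0.2162, 0.1597, 0], [-0.2162, 0.1597, 0], [-0.2162, 0.1597, 0]], turn=[[0, 0, 0], [0, 0, 0], [0, 0, 0], [0, 0, 0], [0, 0, 0], [0, 0, 0], [0, 0, 0], [0, 0, 0]], grip=[0.6, 0.6, 0.6, 0.6, 0.6, 0.6, 0.6, 0.6])

```text
clock: 8.5
eef_pos: [460.4, -49.5, 130.2]
eef_rot: [-179.9, 0.0, 58.9]
ft_force: [0.1, 0.3, -3.2]
width: 62.8
```

```bash
python3 - <<'E'
from h import *
img,K,W,s=grab("wrist","b4")
print(s["eef_pos"],s["eef_rot"],s["width"])
E
```

```text
[460.37434177 -49.53020245 130.17492669] [-1.79928033e+02  3.62412186e-03  5.88772867e+01] 62.813521555939516
```

View pics/b4.png

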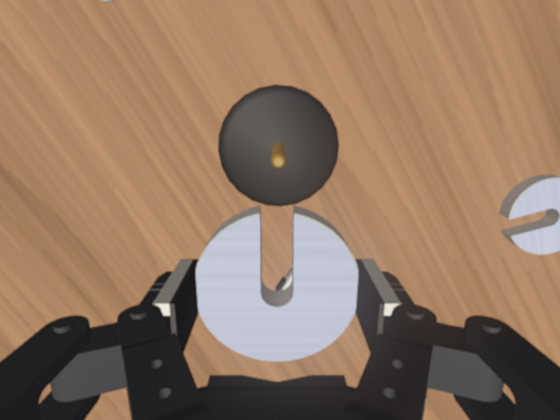

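The wrist image shows the disc held squarely, with its slot end near (277,292). The brass rod tip is at about (279,161) and the foot at (279,146).

```bash
cat > rod.py <<'E'
from h import *
def brass(img,box=None):
    hsv=cv2.cvtColor(img,cv2.COLOR_RGB2HSV)
    return (hsv[...,1]>130)&(hsv[...,2]>60)
def foot(img,K,W,near,z=14.,r=34):
    g=cv2.cvtColor(img,cv2.COLOR_RGB2GRAY)
E
python3 - <<'E'
from h import *
img=cv2.imread("pics/b4.png")[:,:,::-1]
print(img[136:172:3,279].tolist()); print(img[160,268:290:2].tolist())
E
python3 - <<'E'
import cv2
im=cv2.imread("pics/b4.png")[70:330,190:370]
cv2.imwrite("pics/b4z.png",cv2.resize(im,None,fx=2.2,fy=2.2,interpolation=cv2.INTER_CUBIC))
E
```

```text
[[95, 90, 86], [95, 89, 85], [100, 90, 81], [119, 91, 50], [120, 92, 51], [121, 92, 52], [138, 107, 59], [173, 140, 81], [195, 172, 110], [192, 169, 108], [164, 134, 80], [90, 80, 72]]
[[89, 84, 80], [101, 88, 76], [150, 116, 64], [182, 148, 86], [194, 169, 108], [195, 173, 111], [194, 171, 109], [175, 146, 87], [134, 104, 57], [99, 83, 67], [88, 84, 80]]
```

View pics/b4z.png

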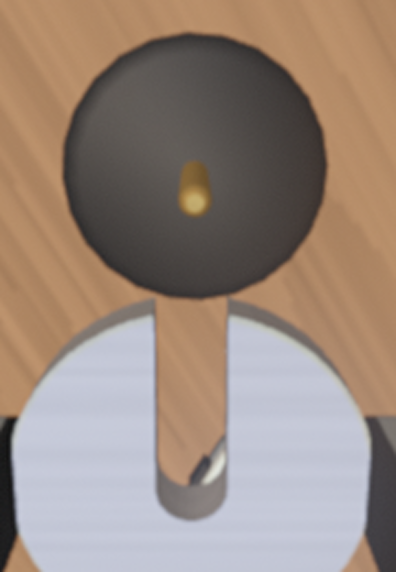

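```bash
cat > inhand.py <<'E'
from h import *
def fit(img,K,W,s,n,ztop):
    T=pose(s); c=proj(np.r_[T[:2,3],ztop],K,W)[0]
    yy,xx=np.mgrid[:420,:560]; m=np.hypot(xx-c[0],yy-c[1])<RAD[n]*3.6
    return disc(m,img,K,W,RAD[n],ztop)
E
python3 - <<'E'
from inhand import *
img=cv2.imread("pics/b4.png")[:,:,::-1]
s=dict(eef_pos=np.array([460.374,-49.530,130.175]),eef_rot=np.array([-179.928,.0036,58.877]))
K=np.array([[364.6366096,0,276.53788633],[0,364.6366096,207.68698864],[0,0,1]])
Tc=np.array([[-3.01436159e-05,-9.61255679e-01,-2.75658337e-01,6.92066529e+01],[9.99999869e-01,-1.69804563e-04,4.82778753e-04,1.12169247],[-5.10881862e-04,-2.75658286e-01,9.61255558e-01,-1.21758128e+02],[0,0,0,1]])
W=pose(s)@Tc
tip=ray([278.2,162.3],K,W,68)[0]; print("tip",tip,"foot",ray([278.6,145],K,W,[5])[0],ray([278.6,145],K,W,[10])[0])
zt=13+130.2-21.3
c,a,q=fit(img,K,W,s,"largest",zt); print("disc",c,a,q)
R2=pose(s)[:2,:2]
print("slot end",ray([277.5,306.4],K,W,zt)[0], "tool rel", R2.T@(ray([277.5,306.4],K,W,zt)[0]-s["eef_pos"][:2]))
print("disc in tool",R2.T@(c-s["eef_pos"][:2]),"tip-disc",tip-c,"in tool",R2.T@(tip-c))
E
```

```text
tip [482.93968845 -15.98472108] foot [484.28922888 -14.70806642] [484.55147756 -14.22673487]
disc [460.6441855  -51.44449409] 59.31172792361992 0.02395551313441726
slot end [456.85997438 -58.37260335] tool rel [-9.38611512  1.56232233]
disc in tool [-1.4992685   1.22085205] tip-disc [22.29550295 35.45977301] in tool [41.87971436  0.75793528]
```

Call:
play_rows(offset=[[0.021, 0.0004, 0], [0.042, 0.0008, 0], [0.0425, 0.0008, 0.01], [0.0425, 0.0008, 0.02], [0.0425, 0.0008, 0.03], [0.0425, 0.0008, 0.035], [0.0425, 0.0008, 0.035], [0.0425, 0.0008, 0.035]], turn=[[0, 0, 0], [0, 0, 0], [0, 0, 0], [0, 0, 0], [0, 0, 0], [0, 0, 0], [0, 0, 0], [0, 0, 0]], grip=[0.6, 0.6, 0.6, 0.6, 0.6, 0.6, 0.6, 0.6])

```text
clock: 9.55
eef_pos: [483.6, -15.0, 95.8]
eef_rot: [180.0, -0.0, 58.8]
ft_force: [-0.5, -0.1, -2.3]
width: 63.1
```

```bash
cat > snap.py <<'E'
import sys
from h import *
import pickle
img,K,W,s=grab("wrist",sys.argv[1]); pickle.dump((img,K,W,s),open("last.pkl","wb"))
print(s["clock"],s["eef_pos"].round(2),s["eef_rot"].round(2),s["width"],s["ft_force"].round(1))
im=img[180:400,150:410,::-1]
cv2.imwrite(f"pics/{sys.argv[1]}z.png",cv2.resize(im,None,fx=2.7,fy=2.7,interpolation=cv2.INTER_CUBIC))
E
python3 snap.py b5
```

```text
9.55 [483.63 -14.97  95.81] [ 1.7998e+02 -1.0000e-02  5.8770e+01] 63.13194461083381 [-0.5 -0.1 -2.3]
```

View pics/b5z.png

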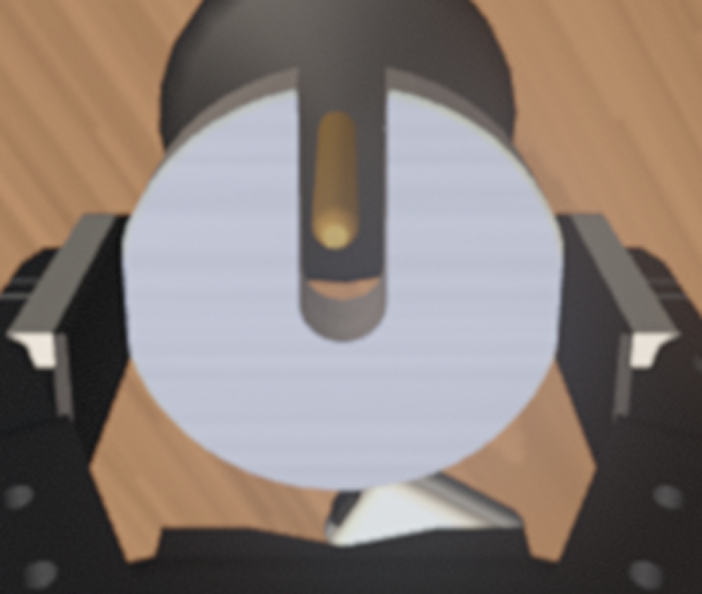

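```bash
cat > rel.py <<'E'
# args: tip px(zoomed) x y ; slot end px zoomed x y (lowest point, top face); disc left/right x ; ztop
import sys,pickle
from h import *
img,K,W,s=pickle.load(open("last.pkl","rb"))
tx,ty,sx,sy,zt=map(float,sys.argv[1:6])
f=lambda x,y:[150+x/2.7,180+y/2.7]
R2=pose(s)[:2,:2]; p=s["eef_pos"][:2]
tip=ray(f(tx,ty),K,W,68)[0]; se=ray(f(sx,sy),K,W,zt)[0]
print("tip",tip.round(1),"tip tool",(R2.T@(tip-p)).round(2),"disc tool",(R2.T@(se-p)+[6.5,0]).round(2), "move",(R2.T@(tip-se)-[6.5,0]).round(2))
E
python3 rel.py 334 235 343 341 87.5
python3 - <<'E'
import pickle
from inhand import *
img,K,W,s=pickle.load(open("last.pkl","rb"))
c,a,q=fit(img,K,W,s,"largest",87.5);print(pose(s)[:2,:2].T@(c-s["eef_pos"][:2]),a,q)
# near edge of the rim
print(pose(s)[:2,:2].T@(ray([150+343/2.7,180+489/2.7],K,W,87.5)[0]-s["eef_pos"][:2]))
E
```

```text
tip [483.3 -13.8] tip tool [ 0.82 -0.89] disc tool [-0.72  0.58] move [ 1.54 -1.47]
[0.71572568 0.42204489] 59.0590165856015 0.045232392601544665
[-33.29428863   0.58472953]
```

Call:
play_rows(offset=[[0.0012, -0.0015, 0], [0.0012, -0.0015, 0], [0.0012, -0.0015, 0.005], [0.0012, -0.0015, 0.01], [0.0012, -0.0015, 0.015], [0.0012, -0.0015, 0.02], [0.0012, -0.0015, 0.02], [0.0012, -0.0015, 0.02]], turn=[[0, 0, 0], [0, 0, 0], [0, 0, 0], [0, 0, 0], [0, 0, 0], [0, 0, 0], [0, 0, 0], [0, 0, 0]], grip=[0.6, 0.6, 0.6, 0.6, 0.6, 0.6, 0.6, 0.6])

```text
clock: 10.6
eef_pos: [482.9, -13.0, 75.6]
eef_rot: [180.0, -0.0, 58.8]
ft_force: [-1.2, 0.1, -1.6]
width: 63.3
```

```bash
python3 snap.py b6
```

```text
10.6 [482.87 -12.99  75.61] [ 1.800e+02 -1.000e-02  5.879e+01] 63.2901877632224 [-1.2  0.1 -1.6]
```

View pics/b6z.png

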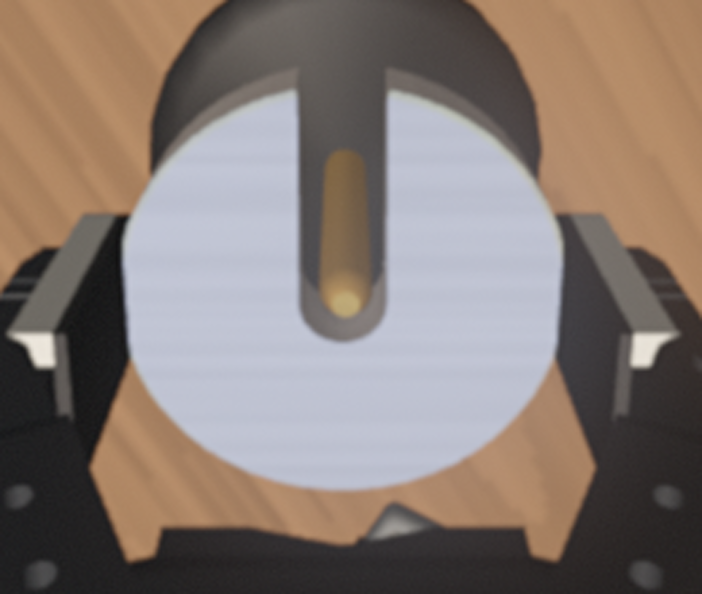

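```bash
python3 rel.py 345 302 343 341 67.3
```

```text
tip [483.4 -13.7] tip tool [-0.37  0.86] disc tool [-0.73  0.57] move [0.36 0.29]
```

Call:
play_rows(offset=[[0.0004, 0.0003, 0.008], [0.0004, 0.0003, 0.016], [0.0004, 0.0003, 0.024], [0.0004, 0.0003, 0.032], [0.0004, 0.0003, 0.037], [0.0004, 0.0003, 0.0395], [0.0004, 0.0003, 0.0405], [0.0004, 0.0003, 0.0405]], turn=[[0, 0, 0], [0, 0, 0], [0, 0, 0], [0, 0, 0], [0, 0, 0], [0, 0, 0], [0, 0, 0], [0, 0, 0]], grip=[0.6, 0.6, 0.6, 0.6, 0.6, 0.6, 0.6, 0.6])

```text
clock: 11.65
eef_pos: [483.2, -12.7, 35.4]
eef_rot: [-180.0, -0.0, 58.8]
ft_force: [-1.1, 1.0, 0.8]
width: 63.3
```

```bash
python3 snap.py b7
```

```text
11.65 [483.19 -12.73  35.38] [-180.     -0.     58.79] 63.33978849253523 [-1.1  1.   0.8]
```

View pics/b7z.png

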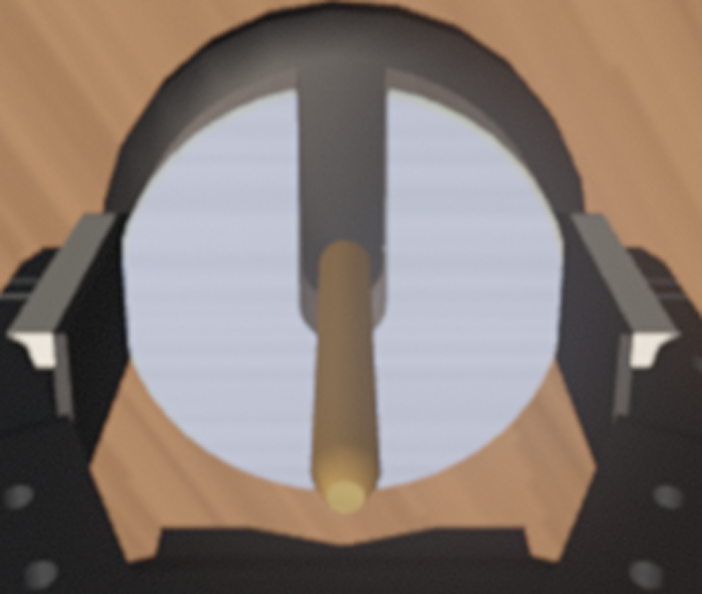

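Call:
play_rows(offset=[[0, 0, 0.0005], [0, 0, 0.0005], [0, 0, 0.0005], [0, 0, 0.0005], [0, 0, -0.01], [0, 0, -0.04], [0, 0, -0.08], [0, 0, -0.11]], turn=[[0, 0, 0], [0, 0, 0], [0, 0, 0], [0, 0, 0], [0, 0, 0], [0, 0, 0], [0, 0, 0], [0, 0, 0]], grip=[0.8, 0.9, 1, 1, 1, 1, 1, 1])

```text
clock: 12.7
eef_pos: [483.6, -12.8, 147.4]
eef_rot: [179.9, -0.0, 58.8]
ft_force: [-0.2, -0.1, -0.6]
width: 85.3
```

```bash
python3 snap.py b8; python3 mv.py 619 -147 150 165
```

```text
12.7 [483.59 -12.84 147.38] [ 1.799e+02 -4.000e-02  5.879e+01] 85.2730007772539 [-0.2 -0.1 -0.6]
clock 12.75 pos [485.4 -13.1 150.7] rot [ 1.7959e+02 -1.6000e-01  5.8800e+01] F [2.3 0.2 2.5] w 85.3
offset [-0.0453, 0.1837, 0.0019] turn [0.44, 0.27, -106.2]
```

View pics/b8.png

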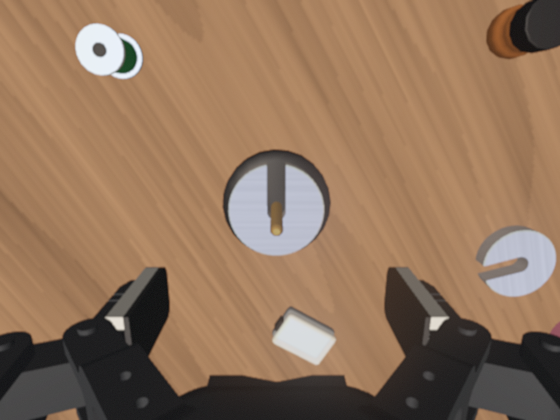

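Call:
play_rows(offset=[[-0.0455, 0.183, 0.002], [-0.0455, 0.183, 0.002], [-0.0455, 0.183, 0.002], [-0.0455, 0.183, 0.002], [-0.0455, 0.183, 0.002], [-0.0455, 0.183, 0.002], [-0.0455, 0.183, 0.002], [-0.0455, 0.183, 0.002]], turn=[[0, 0, -106], [0, 0, -106], [0, 0, -106], [0, 0, -106], [0, 0, -106], [0, 0, -106], [0, 0, -106], [0, 0, -106]], grip=[1, 1, 1, 1, 1, 1, 1, 1])

```text
clock: 13.75
eef_pos: [616.1, -146.5, 143.5]
eef_rot: [180.0, 0.0, 145.1]
ft_force: [0.5, 0.4, -0.5]
width: 85.4
```

```bash
python3 mv.py 618.3 -147 100 165
```

```text
clock 13.75 pos [ 616.1 -146.5  143.5] rot [1.7999e+02 1.0000e-02 1.4508e+02] F [ 0.5  0.4 -0.5] w 85.4
offset [-0.0021, 0.0009, 0.0435] turn [0.01, 0.01, -19.92]
```

Call:
play_rows(offset=[[-0.002, 0.001, 0.02], [-0.002, 0.001, 0.043], [-0.002, 0.001, 0.043], [-0.002, 0.001, 0.043], [-0.002, 0.001, 0.043], [-0.002, 0.001, 0.043], [-0.002, 0.001, 0.043], [-0.002, 0.001, 0.043]], turn=[[0, 0, -10], [0, 0, -20], [0, 0, -20], [0, 0, -20], [0, 0, -20], [0, 0, -20], [0, 0, -20], [0, 0, -20]], grip=[1, 1, 1, 1, 1, 1, 1, 1])

```text
clock: 14.75
eef_pos: [618.4, -146.9, 100.2]
eef_rot: [180.0, 0.0, 164.7]
ft_force: [0.8, 0.6, -0.9]
width: 85.5
```

```bash
python3 look.py second c1
```

```text
Initial guess is outside of provided bounds
second 0.85 [212. 161. 173.] c [ 614.18 -270.3 ] slot 114.2 fit 0.0604
second 0.65 [191. 193. 205.] c [ 617.87 -148.81] slot 165.2 fit 0.0146
clock 14.75 pos [ 618.4 -146.9  100.2] rot [1.7999e+02 1.0000e-02 1.6471e+02] F [ 0.8  0.6 -0.9] w 85.5
offset [0.0, -0.002, -0.0] turn [0.01, 0.01, -0.44]h.py:35: RuntimeWarning: Mean of empty slice.
  c0=pw[val>.5].mean(0); best=None
  ret = um.true_divide(
```

View pics/c1.png

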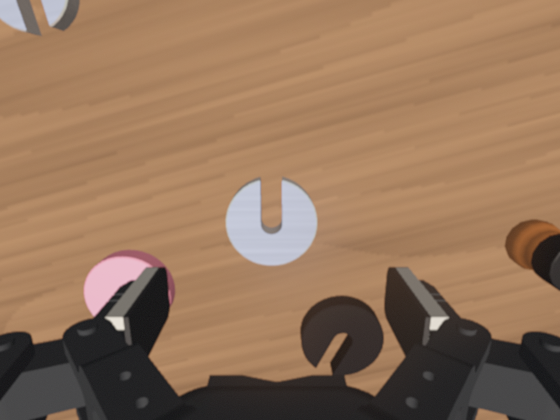

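Call:
play_rows(offset=[[0, -0.002, 0.03], [0, -0.002, 0.06], [0, -0.002, 0.0772], [0, -0.002, 0.0772], [0, -0.002, 0.0772], [0, -0.002, 0.0772], [0, -0.002, 0.0772], [0, -0.002, 0.0772]], turn=[[0, 0, -0.4], [0, 0, -0.4], [0, 0, -0.4], [0, 0, -0.4], [0, 0, -0.4], [0, 0, -0.4], [0, 0, -0.4], [0, 0, -0.4]], grip=[0.85, 0.85, 0.85, 0.6, 0.45, 0.45, 0.45, 0.45])

```text
clock: 15.85
eef_pos: [618.0, -148.8, 23.2]
eef_rot: [180.0, 0.0, 165.1]
ft_force: [-0.0, -0.2, -2.1]
width: 52.5
```

```bash
python3 snap.py c2
```

```text
15.85 [ 618.   -148.81   23.17] [1.8000e+02 3.0000e-02 1.6513e+02] 52.53375521013237 [-0.  -0.2 -2.1]
```

View pics/c2z.png

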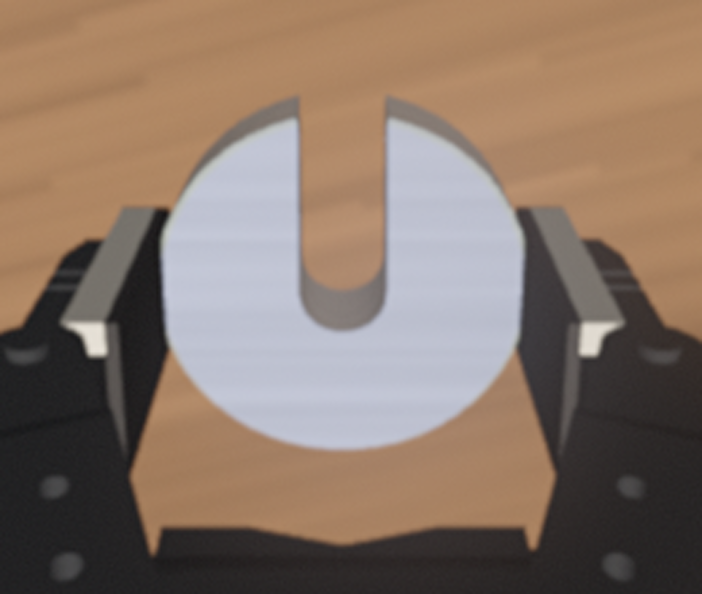

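```bash
python3 rel.py 334 235 343 330 13 ; python3 mv.py 618 -148.8 135 165.13; python3 - <<'E'
from h import *
import numpy as np
# lifted pose then to hanger
T=pose(dict(eef_pos=np.array([618,-148.8,135]),eef_rot=np.array([180,0,165.13])))
print(T[:3,:3].T@(np.array([482.5,-13.9,128])-T[:3,3]))
E
```

```text
tip [ 586.3 -139.9] tip tool [32.98  0.52] disc tool [-2.11  1.4 ] move [35.08 -0.88]
clock 15.9 pos [ 618.  -148.8   23.1] rot [1.8000e+02 2.0000e-02 1.6513e+02] F [-0.3  0.5 -1.1] w 52.4
offset [-0.0001, 0.0, -0.1119] turn [0.0, 0.02, 0.0]
[165.58113431  95.60935081   7.        ]
```

Call:
play_rows(offset=[[0, 0, -0.005], [0, 0, -0.02], [0, 0, -0.05], [0, 0, -0.08], [0, 0, -0.11], [0, 0, -0.112], [0, 0, -0.112], [0, 0, -0.112]], turn=[[0, 0, 0], [0, 0, 0], [0, 0, 0], [0, 0, 0], [0, 0, 0], [0, 0, 0], [0, 0, 0], [0, 0, 0]], grip=[0.45, 0.45, 0.45, 0.45, 0.45, 0.45, 0.45, 0.45])

```text
clock: 16.9
eef_pos: [617.1, -148.5, 133.3]
eef_rot: [180.0, -0.2, 165.1]
ft_force: [-0.4, 0.1, -2.4]
width: 52.4
```

```bash
python3 mv.py 482.5 -13.9 110 149
```

```text
clock 16.9 pos [ 617.1 -148.5  133.3] rot [ 1.7998e+02 -1.6000e-01  1.6513e+02] F [-0.4  0.1 -2.4] w 52.4
offset [0.1646, 0.0956, 0.0238] turn [-0.0, -0.16, 16.13]
```

Call:
play_rows(offset=[[0.033, 0.019, 0], [0.066, 0.038, 0], [0.099, 0.057, 0], [0.132, 0.076, 0], [0.165, 0.0955, 0.01], [0.165, 0.0955, 0.024], [0.165, 0.0955, 0.024], [0.165, 0.0955, 0.024]], turn=[[0, 0, 8], [0, 0, 16], [0, 0, 16], [0, 0, 16], [0, 0, 16], [0, 0, 16], [0, 0, 16], [0, 0, 16]], grip=[0.45, 0.45, 0.45, 0.45, 0.45, 0.45, 0.45, 0.45])

```text
clock: 17.9
eef_pos: [483.8, -14.8, 110.8]
eef_rot: [180.0, 0.0, 149.1]
ft_force: [-0.1, -0.0, -1.6]
width: 51.9
```

```bash
python3 snap.py c3; python3 - <<'E'
from h import *
print(viewer.get_image("wrist")["T_tool_cam"]); print(viewer.get_image("wrist")["T_tool_cam"])
print(telemetry.sense()["eef_pos"])
E
```

```text
17.9 [483.8  -14.84 110.79] [1.7999e+02 2.0000e-02 1.4909e+02] 51.9475866176666 [-0.1 -0.  -1.6]
[[-3.05291811e-05 -9.61294610e-01 -2.75522543e-01  6.95668073e+01]
 [ 9.99999904e-01 -1.49830879e-04  4.11953362e-04  1.30136636e+00]
 [-4.37290331e-04 -2.75522504e-01  9.61294522e-01 -1.21757615e+02]
 [ 0.00000000e+00  0.00000000e+00  0.00000000e+00  1.00000000e+00]]
[[-3.05672533e-05 -9.61294609e-01 -2.75522546e-01  6.95667389e+01]
 [ 9.99999904e-01 -1.49867278e-04  4.11942173e-04  1.30141517e+00]
 [-4.37289604e-04 -2.75522507e-01  9.61294521e-01 -1.21757535e+02]
 [ 0.00000000e+00  0.00000000e+00  0.00000000e+00  1.00000000e+00]]
[483.54371782 -14.73272478 111.06727409]
```

View pics/c3z.png

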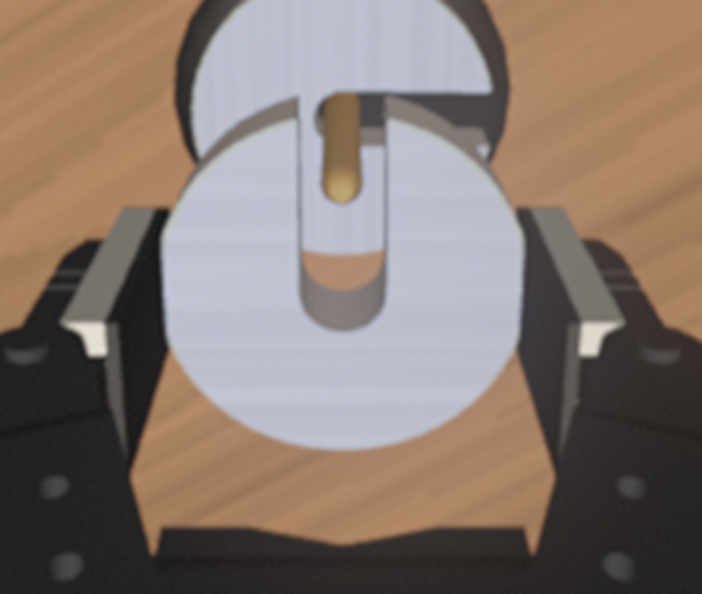

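```bash
python3 rel.py 341 187 343 330 100.8
```

```text
tip [483.2 -13. ] tip tool [1.4  1.26] disc tool [-1.63  1.56] move [ 3.03 -0.3 ]
```

Call:
play_rows(offset=[[0.0025, -0.0002, 0.005], [0.0025, -0.0002, 0.01], [0.0025, -0.0002, 0.015], [0.0025, -0.0002, 0.017], [0.0025, -0.0002, 0.017], [0.0025, -0.0002, 0.017], [0.0025, -0.0002, 0.017], [0.0025, -0.0002, 0.017]], turn=[[0, 0, 0], [0, 0, 0], [0, 0, 0], [0, 0, 0], [0, 0, 0], [0, 0, 0], [0, 0, 0], [0, 0, 0]], grip=[0.45, 0.45, 0.45, 0.45, 0.45, 0.45, 0.45, 0.45])

```text
clock: 19.05
eef_pos: [480.7, -13.0, 94.0]
eef_rot: [180.0, 0.0, 149.1]
ft_force: [0.3, -1.0, -1.6]
width: 52.6
```

```bash
python3 snap.py c4
```

```text
19.05 [480.74 -13.05  94.01] [1.7999e+02 1.0000e-02 1.4913e+02] 52.58699891425615 [ 0.3 -1.  -1.6]
```

View pics/c4z.png

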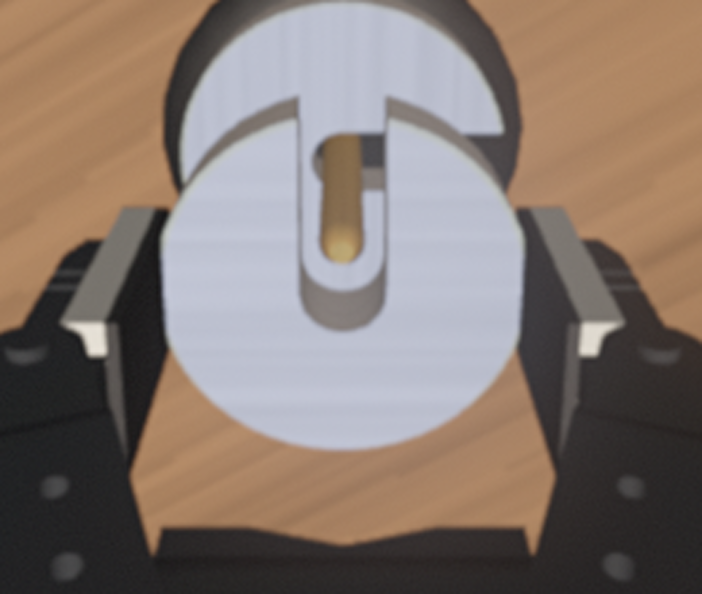

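```bash
python3 rel.py 341 250 343 291 71;python3 rel.py 341 250 343 330 84
```

```text
tip [483.8 -13.4] tip tool [-2.79  1.26] disc tool [-2.15  1.59] move [-0.63 -0.33]
tip [483.8 -13.4] tip tool [-2.79  1.26] disc tool [-1.64  1.56] move [-1.15 -0.3 ]
```

Call:
play_rows(offset=[[-0.0008, -0.0003, 0.003], [-0.0008, -0.0003, 0.01], [-0.0008, -0.0003, 0.018], [-0.0008, -0.0003, 0.026], [-0.0008, -0.0003, 0.034], [-0.0008, -0.0003, 0.04], [-0.0008, -0.0003, 0.043], [-0.0008, -0.0003, 0.043]], turn=[[0, 0, 0], [0, 0, 0], [0, 0, 0], [0, 0, 0], [0, 0, 0], [0, 0, 0], [0, 0, 0], [0, 0, 0]], grip=[0.45, 0.45, 0.45, 0.45, 0.45, 0.45, 0.45, 0.45])

```text
clock: 20.1
eef_pos: [481.1, -13.7, 50.7]
eef_rot: [-180.0, -0.0, 149.1]
ft_force: [0.4, 0.3, -2.0]
width: 52.1
```

```bash
python3 snap.py c5
```

```text
20.1 [481.14 -13.68  50.71] [-1.8000e+02 -2.0000e-02  1.4913e+02] 52.11364284565848 [ 0.4  0.3 -2. ]
```

View pics/c5z.png

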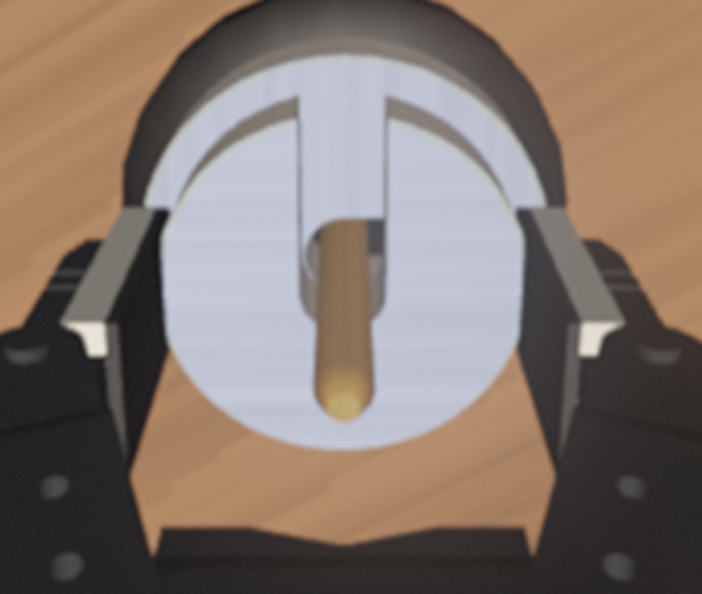

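Call:
play_rows(offset=[[0, 0, 0.0008], [0, 0, 0.0009], [0, 0, 0.0009], [0, 0, 0.0009], [0, 0, 0], [0, 0, -0.02], [0, 0, -0.06], [0, 0, -0.08]], turn=[[0, 0, 0], [0, 0, 0], [0, 0, 0], [0, 0, 0], [0, 0, 0], [0, 0, 0], [0, 0, 0], [0, 0, 0]], grip=[0.45, 0.7, 0.8, 0.9, 0.9, 0.9, 1, 1])

```text
clock: 21.15
eef_pos: [481.9, -13.8, 132.8]
eef_rot: [179.9, 0.1, 149.1]
ft_force: [0.3, -1.5, 0.1]
width: 85.9
```

```bash
python3 snap.py c6;  python3 mv.py 463.2 -234 130 -4.5
```

```text
21.15 [481.86 -13.83 132.77] [1.7995e+02 1.3000e-01 1.4913e+02] 85.86469935228327 [ 0.3 -1.5  0.1]
clock 21.2 pos [482.9 -14.  134.6] rot [179.88   0.31 149.14] F [1.9 1.  1.3] w 85.5
offset [-0.096, -0.199, 0.0047] turn [0.45, -0.06, 153.64]
```

View pics/c6.png

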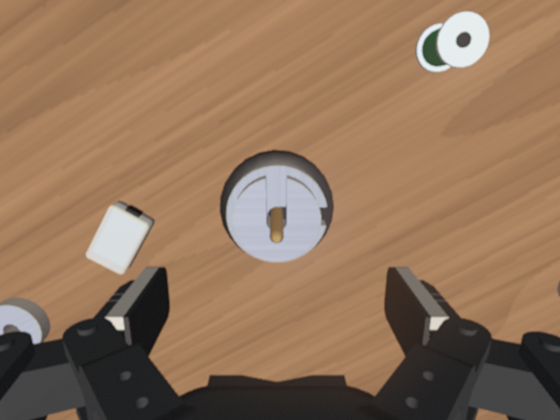

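Call:
play_rows(offset=[[-0.097, -0.2, 0.004], [-0.097, -0.2, 0.004], [-0.097, -0.2, 0.004], [-0.097, -0.2, 0.004], [-0.097, -0.2, 0.004], [-0.097, -0.2, 0.004], [-0.097, -0.2, 0.004], [-0.097, -0.2, 0.004]], turn=[[0, 0, 85], [0, 0, 85], [0, 0, 85], [0, 0, 85], [0, 0, 85], [0, 0, 85], [0, 0, 85], [0, 0, 85]], grip=[1, 1, 1, 1, 1, 1, 1, 1])

```text
clock: 22.2
eef_pos: [461.6, -235.1, 126.2]
eef_rot: [-179.9, -0.0, 63.8]
ft_force: [0.3, 0.4, 0.7]
width: 85.3
```

```bash
python3 mv.py 463.2 -235 100 -4.5
```

```text
clock 22.2 pos [ 461.6 -235.1  126.2] rot [-1.7995e+02 -1.0000e-02  6.3790e+01] F [0.3 0.4 0.7] w 85.3
offset [0.0008, 0.0015, 0.0262] turn [-0.06, 0.02, 68.29]
```

Call:
play_rows(offset=[[0.001, 0.0015, 0.02], [0.001, 0.0015, 0.026], [0.001, 0.0015, 0.026], [0.001, 0.0015, 0.026], [0.001, 0.0015, 0.026], [0.001, 0.0015, 0.026], [0.001, 0.0015, 0.026], [0.001, 0.0015, 0.026]], turn=[[0, 0, 68.3], [0, 0, 68.3], [0, 0, 68.3], [0, 0, 68.3], [0, 0, 68.3], [0, 0, 68.3], [0, 0, 68.3], [0, 0, 68.3]], grip=[1, 1, 1, 1, 1, 1, 1, 1])

```text
clock: 23.2
eef_pos: [463.4, -234.7, 100.3]
eef_rot: [-180.0, 0.0, -4.1]
ft_force: [-0.3, 0.5, -0.3]
width: 84.9
```

```bash
python3 look.py third d1
```

```text
third 0.56 [181. 182. 193.] c [ 463.1  -235.57] slot 355.4 fit 0.0185
clock 23.2 pos [ 463.4 -234.7  100.3] rot [-1.7997e+02  4.0000e-02 -4.1300e+00] F [-0.3  0.5 -0.3] w 84.9
offset [-0.0003, 0.0008, -0.0] turn [-0.03, 0.04, 0.45]
```

View pics/d1.png

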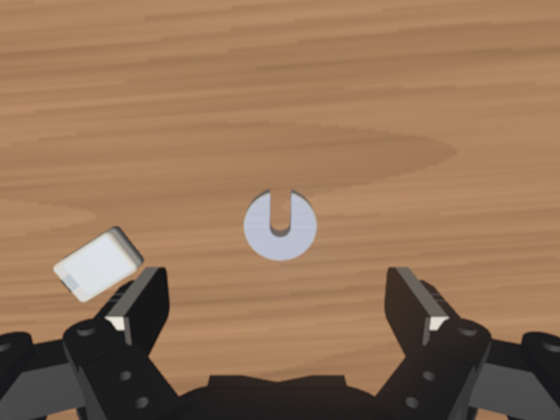

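Call:
play_rows(offset=[[-0.0003, 0.0008, 0.03], [-0.0003, 0.0008, 0.06], [-0.0003, 0.0008, 0.0763], [-0.0003, 0.0008, 0.0763], [-0.0003, 0.0008, 0.0763], [-0.0003, 0.0008, 0.0763], [-0.0003, 0.0008, 0.0763], [-0.0003, 0.0008, 0.0763]], turn=[[0, 0, 0.4], [0, 0, 0.4], [0, 0, 0.4], [0, 0, 0.4], [0, 0, 0.4], [0, 0, 0.4], [0, 0, 0.4], [0, 0, 0.4]], grip=[0.8, 0.7, 0.65, 0.5, 0.35, 0.35, 0.35, 0.35])

```text
clock: 24.3
eef_pos: [463.4, -235.7, 24.9]
eef_rot: [180.0, -0.0, -4.6]
ft_force: [0.6, -0.5, -0.9]
width: 41.2
```

```bash
python3 snap.py d2
```

```text
24.3 [ 463.4  -235.73   24.88] [ 1.7999e+02 -3.0000e-02 -4.5700e+00] 41.17960232832564 [ 0.6 -0.5 -0.9]
```

View pics/d2z.png

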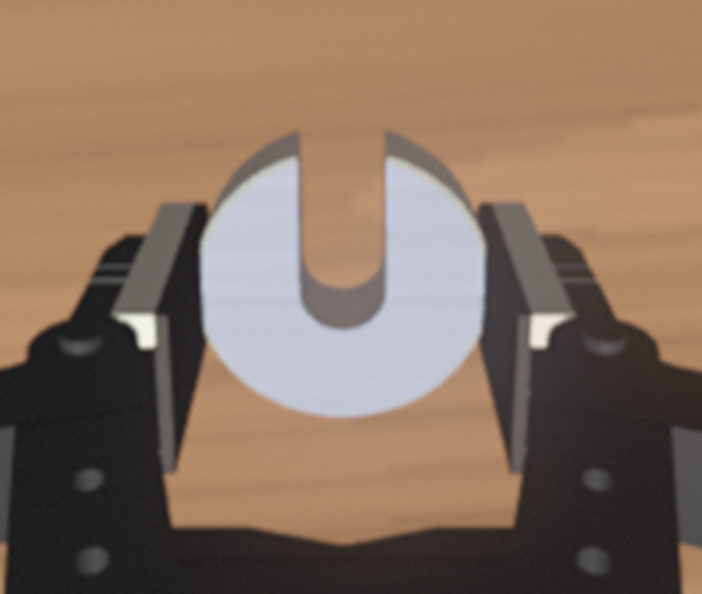

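Call:
play_rows(offset=[[0, 0, -0.005], [0, 0, -0.02], [0, 0, -0.05], [0, 0, -0.08], [0, 0, -0.105], [0, 0, -0.105], [0, 0, -0.105], [0, 0, -0.105]], turn=[[0, 0, 0], [0, 0, 0], [0, 0, -10], [0, 0, -20], [0, 0, -30], [0, 0, -40], [0, 0, -50], [0, 0, -60]], grip=[0.35, 0.35, 0.35, 0.35, 0.35, 0.35, 0.35, 0.35])

```text
clock: 25.35
eef_pos: [463.4, -235.7, 130.8]
eef_rot: [179.9, -0.0, 55.8]
ft_force: [-0.7, 0.1, -1.6]
width: 41.6
```

```bash
python3 mv.py 483 -12.8 112 59
```

```text
clock 25.35 pos [ 463.4 -235.7  130.8] rot [179.93  -0.    55.76] F [-0.7  0.1 -1.6] w 41.6
offset [0.1953, -0.1092, 0.0187] turn [0.07, -0.0, -3.24]
```

Call:
play_rows(offset=[[0.039, -0.022, 0], [0.078, -0.044, 0], [0.117, -0.066, 0], [0.156, -0.088, 0], [0.1947, -0.1103, 0.008], [0.1947, -0.1103, 0.019], [0.1947, -0.1103, 0.019], [0.1947, -0.1103, 0.019]], turn=[[0, 0, -3.6], [0, 0, -3.6], [0, 0, -3.6], [0, 0, -3.6], [0, 0, -3.6], [0, 0, -3.6], [0, 0, -3.6], [0, 0, -3.6]], grip=[0.35, 0.35, 0.35, 0.35, 0.35, 0.35, 0.35, 0.35])

```text
clock: 26.35
eef_pos: [483.2, -13.8, 111.0]
eef_rot: [180.0, -0.0, 59.0]
ft_force: [0.1, -0.1, -2.0]
width: 41.4
```

```bash
python3 mv.py 483.2 -12.8 97.5 59
```

```text
clock 26.35 pos [483.2 -13.8 111. ] rot [ 1.7996e+02 -1.0000e-02  5.8950e+01] F [ 0.1 -0.1 -2. ] w 41.4
offset [0.0009, -0.0005, 0.0135] turn [0.04, -0.01, -0.05]
```

Call:
play_rows(offset=[[0.0009, -0.0005, 0.005], [0.0009, -0.0005, 0.01], [0.0009, -0.0005, 0.0135], [0.0009, -0.0005, 0.0135], [0.0009, -0.0005, 0.0135], [0.0009, -0.0005, 0.0135], [0.0009, -0.0005, 0.0135], [0.0009, -0.0005, 0.0135]], turn=[[0, 0, 0], [0, 0, 0], [0, 0, 0], [0, 0, 0], [0, 0, 0], [0, 0, 0], [0, 0, 0], [0, 0, 0]], grip=[0.35, 0.35, 0.35, 0.35, 0.35, 0.35, 0.35, 0.35])

```text
clock: 27.35
eef_pos: [483.0, -11.7, 97.2]
eef_rot: [180.0, -0.0, 59.0]
ft_force: [0.2, -0.2, -1.3]
width: 41.2
```

```bash
python3 snap.py d3
```

```text
27.35 [482.99 -11.7   97.16] [ 1.7999e+02 -1.0000e-02  5.9040e+01] 41.203457045443656 [ 0.2 -0.2 -1.3]
```

View pics/d3z.png

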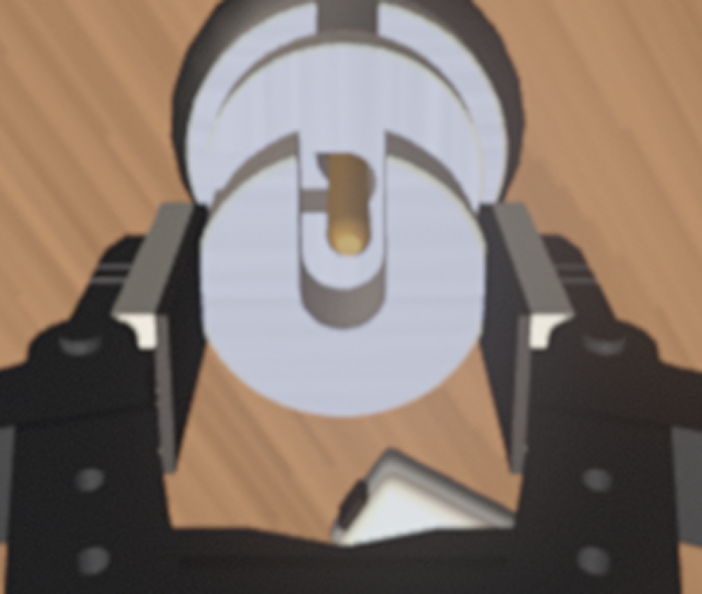

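```bash
python3 rel.py 347 243 343 289 72.3;python3 rel.py 347 243 343 328 85.3
```

```text
tip [483.4 -13.5] tip tool [-1.28  1.27] disc tool [-1.03  0.6 ] move [-0.26  0.67]
tip [483.4 -13.5] tip tool [-1.28  1.27] disc tool [-0.63  0.58] move [-0.65  0.69]
```

Call:
play_rows(offset=[[-0.0004, 0.0006, 0.002], [-0.0004, 0.0006, 0.007], [-0.0004, 0.0006, 0.013], [-0.0004, 0.0006, 0.019], [-0.0004, 0.0006, 0.025], [-0.0004, 0.0006, 0.029], [-0.0004, 0.0006, 0.0315], [-0.0004, 0.0006, 0.0315]], turn=[[0, 0, 0], [0, 0, 0], [0, 0, 0], [0, 0, 0], [0, 0, 0], [0, 0, 0], [0, 0, 0], [0, 0, 0]], grip=[0.35, 0.35, 0.35, 0.35, 0.35, 0.35, 0.35, 0.35])

```text
clock: 28.4
eef_pos: [483.2, -12.4, 65.5]
eef_rot: [-180.0, -0.0, 59.0]
ft_force: [0.5, -0.2, -1.2]
width: 41.3
```

```bash
python3 snap.py d4
```

```text
28.4 [483.2  -12.38  65.46] [-179.98   -0.     59.03] 41.29258198383421 [ 0.5 -0.2 -1.2]
```

View pics/d4z.png

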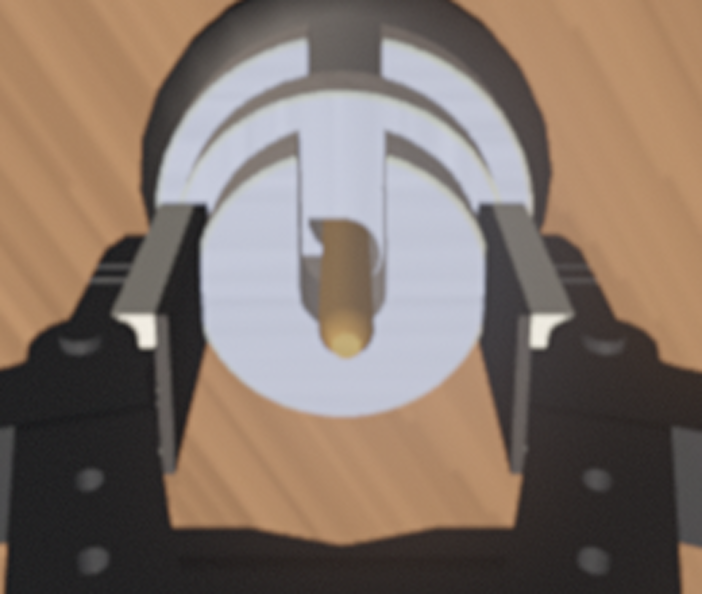

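Call:
play_rows(offset=[[0, 0, 0.0008], [0, 0, 0.0009], [0, 0, 0.0009], [0, 0, 0.0009], [0, 0, 0], [0, 0, -0.02], [0, 0, -0.05], [0, 0, -0.07]], turn=[[0, 0, 0], [0, 0, 0], [0, 0, 0], [0, 0, 0], [0, 0, 0], [0, 0, 0], [0, 0, 0], [0, 0, 0]], grip=[0.35, 0.6, 0.7, 0.8, 0.8, 0.8, 0.9, 0.9])

```text
clock: 29.45
eef_pos: [483.6, -12.4, 136.9]
eef_rot: [179.9, -0.0, 59.0]
ft_force: [-0.0, -0.3, 0.6]
width: 76.9
```

```bash
python3 snap.py d5;  python3 mv.py 657 153.5 110 78
```

```text
29.45 [483.58 -12.44 136.87] [ 1.7993e+02 -3.0000e-02  5.9030e+01] 76.8968877050845 [-0.  -0.3  0.6]
clock 29.5 pos [484.7 -12.6 139. ] rot [ 1.7974e+02 -1.0000e-01  5.9040e+01] F [1.5 0.  1.7] w 76.9
offset [0.231, 0.0622, 0.0297] turn [0.28, -0.06, -18.96]
```

View pics/d5.png

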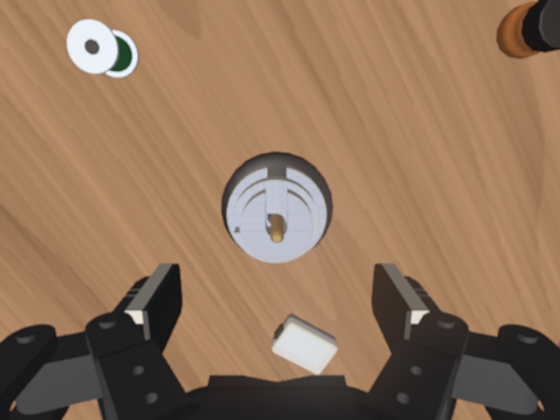

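Call:
play_rows(offset=[[0.058, 0.016, 0], [0.116, 0.031, 0], [0.173, 0.047, 0], [0.231, 0.0622, 0], [0.231, 0.0622, 0.03], [0.231, 0.0622, 0.03], [0.231, 0.0622, 0.03], [0.231, 0.0622, 0.03]], turn=[[0, 0, -10], [0, 0, -19], [0, 0, -19], [0, 0, -19], [0, 0, -19], [0, 0, -19], [0, 0, -19], [0, 0, -19]], grip=[0.8, 0.8, 0.8, 0.8, 0.8, 0.8, 0.8, 0.8])

```text
clock: 30.5
eef_pos: [655.9, 153.1, 107.1]
eef_rot: [179.9, -0.0, 78.0]
ft_force: [-0.1, -0.9, 0.8]
width: 68.8
```

```bash
python3 look.py smallest e1
```

```text
smallest 0.75 [184. 184. 193.] c [657.59 154.07] slot 77.5 fit 0.0243
clock 30.5 pos [655.9 153.1 107.1] rot [ 1.7989e+02 -4.0000e-02  7.7990e+01] F [-0.1 -0.9  0.8] w 68.8
offset [0.0013, 0.0015, 0.0] turn [0.11, -0.04, 0.46]
```

View pics/e1.png

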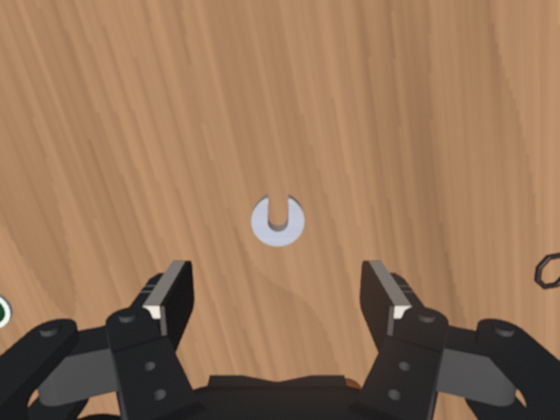

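Call:
play_rows(offset=[[0.0013, 0.0015, 0.02], [0.0013, 0.0015, 0.037], [0.0013, 0.0015, 0.037], [0.0013, 0.0015, 0.037], [0.0013, 0.0015, 0.037], [0.0013, 0.0015, 0.037], [0.0013, 0.0015, 0.037], [0.0013, 0.0015, 0.037]], turn=[[0, 0, 0.5], [0, 0, 0.5], [0, 0, 0.5], [0, 0, 0.5], [0, 0, 0.5], [0, 0, 0.5], [0, 0, 0.5], [0, 0, 0.5]], grip=[0.7, 0.7, 0.7, 0.7, 0.7, 0.7, 0.7, 0.7])

```text
clock: 31.6
eef_pos: [657.2, 154.6, 68.8]
eef_rot: [180.0, -0.0, 77.5]
ft_force: [0.3, -0.2, 0.2]
width: 60.0
```

```bash
python3 look.py smallest e2
```

```text
smallest 0.62 [182. 182. 191.] c [657.65 154.16] slot 77.4 fit 0.0311
clock 31.6 pos [657.2 154.6  68.8] rot [ 1.7999e+02 -1.0000e-02  7.7530e+01] F [ 0.3 -0.2  0.2] w 60.0
offset [-0.0004, 0.0005, 0.0] turn [0.01, -0.01, 0.16]
```

Call:
play_rows(offset=[[-0.0004, 0.0005, 0.02], [-0.0004, 0.0005, 0.035], [-0.0004, 0.0005, 0.0433], [-0.0004, 0.0005, 0.0433], [-0.0004, 0.0005, 0.0433], [-0.0004, 0.0005, 0.0433], [-0.0004, 0.0005, 0.0433], [-0.0004, 0.0005, 0.0433]], turn=[[0, 0, 0], [0, 0, 0], [0, 0, 0], [0, 0, 0], [0, 0, 0], [0, 0, 0], [0, 0, 0], [0, 0, 0]], grip=[0.6, 0.55, 0.5, 0.4, 0.22, 0.22, 0.22, 0.22])

```text
clock: 32.7
eef_pos: [657.7, 154.1, 25.6]
eef_rot: [180.0, -0.0, 77.5]
ft_force: [1.0, 0.5, -0.7]
width: 30.4
```

```bash
python3 snap.py e3
```

```text
32.7 [657.67 154.15  25.56] [ 1.7998e+02 -1.0000e-02  7.7530e+01] 30.383929157125216 [ 1.   0.5 -0.7]
```

View pics/e3z.png

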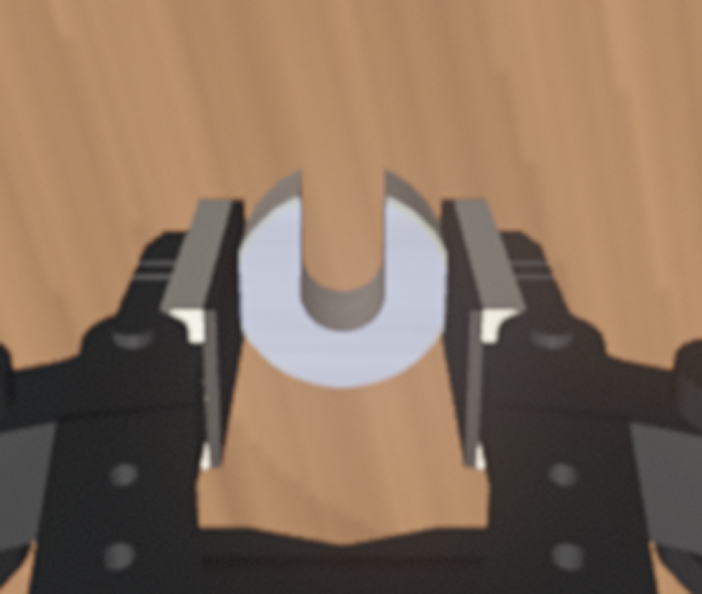

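Call:
play_rows(offset=[[0, 0, -0.005], [0, 0, -0.02], [0, 0, -0.05], [0, 0, -0.08], [0, 0, -0.105], [0, 0, -0.105], [0, 0, -0.105], [0, 0, -0.105]], turn=[[0, 0, 0], [0, 0, -10], [0, 0, -20], [0, 0, -30], [0, 0, -40], [0, 0, -50], [0, 0, -60], [0, 0, -60]], grip=[0.22, 0.22, 0.22, 0.22, 0.22, 0.22, 0.22, 0.22])

```text
clock: 33.75
eef_pos: [657.6, 154.1, 130.7]
eef_rot: [180.0, 0.0, 137.4]
ft_force: [-0.7, -0.1, -0.5]
width: 30.2
```

```bash
python3 mv.py 481.3 -13.8 112 149
```

```text
clock 33.75 pos [657.6 154.1 130.7] rot [1.7998e+02 1.0000e-02 1.3744e+02] F [-0.7 -0.1 -0.5] w 30.2
offset [0.0163, -0.2429, 0.0186] turn [0.02, 0.01, -11.56]
```

Call:
play_rows(offset=[[0.003, -0.048, 0], [0.006, -0.097, 0], [0.01, -0.146, 0], [0.013, -0.194, 0], [0.0163, -0.243, 0.008], [0.0163, -0.243, 0.0186], [0.0163, -0.243, 0.0186], [0.0163, -0.243, 0.0186]], turn=[[0, 0, -6], [0, 0, -11.5], [0, 0, -11.5], [0, 0, -11.5], [0, 0, -11.5], [0, 0, -11.5], [0, 0, -11.5], [0, 0, -11.5]], grip=[0.22, 0.22, 0.22, 0.22, 0.22, 0.22, 0.22, 0.22])

```text
clock: 34.75
eef_pos: [482.6, -13.6, 112.0]
eef_rot: [180.0, 0.1, 149.0]
ft_force: [0.1, 0.2, -1.4]
width: 30.1
```

```bash
python3 mv.py 481.3 -13.8 98 149
```

```text
clock 34.75 pos [482.6 -13.6 112. ] rot [1.7997e+02 6.0000e-02 1.4902e+02] F [ 0.1  0.2 -1.4] w 30.1
offset [0.001, -0.0008, 0.014] turn [0.03, 0.06, 0.02]
```

Call:
play_rows(offset=[[0, 0, 0.005], [0, 0, 0.01], [0, 0, 0.0135], [0, 0, 0.0135], [0, 0, 0.0135], [0, 0, 0.0135], [0, 0, 0.0135], [0, 0, 0.0135]], turn=[[0, 0, 0], [0, 0, 0], [0, 0, 0], [0, 0, 0], [0, 0, 0], [0, 0, 0], [0, 0, 0], [0, 0, 0]], grip=[0.22, 0.22, 0.22, 0.22, 0.22, 0.22, 0.22, 0.22])

```text
clock: 35.75
eef_pos: [481.5, -14.1, 98.3]
eef_rot: [180.0, 0.0, 149.0]
ft_force: [0.1, 0.0, -0.8]
width: 30.2
```

```bash
python3 snap.py e4
```

```text
35.75 [481.54 -14.12  98.27] [1.7999e+02 1.0000e-02 1.4903e+02] 30.150962865464933 [ 0.1  0.  -0.8]
```

View pics/e4z.png

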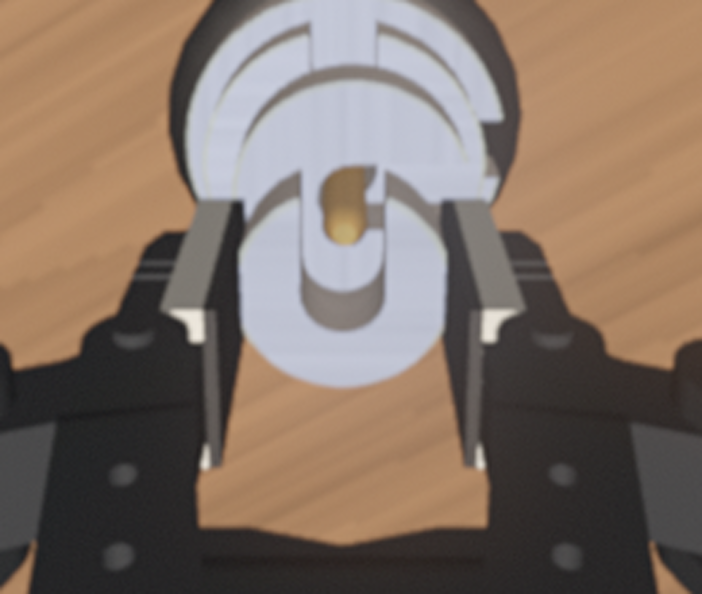

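```bash
python3 rel.py 344 233 343 291 72.7;python3 rel.py 344 233 343 330 85.7
```

```text
tip [483.9 -13.5] tip tool [-1.73  1.77] disc tool [-3.53  1.59] move [1.8  0.17]
tip [483.9 -13.5] tip tool [-1.73  1.77] disc tool [-3.14  1.57] move [1.42 0.2 ]
```

Call:
play_rows(offset=[[0.0014, 0.0002, 0], [0.0014, 0.0002, 0.002], [0.0014, 0.0002, 0.005], [0.0014, 0.0002, 0.009], [0.0014, 0.0002, 0.013], [0.0014, 0.0002, 0.016], [0.0014, 0.0002, 0.0187], [0.0014, 0.0002, 0.0187]], turn=[[0, 0, 0], [0, 0, 0], [0, 0, 0], [0, 0, 0], [0, 0, 0], [0, 0, 0], [0, 0, 0], [0, 0, 0]], grip=[0.22, 0.22, 0.22, 0.22, 0.22, 0.22, 0.22, 0.22])

```text
clock: 36.8
eef_pos: [480.3, -13.2, 79.3]
eef_rot: [-180.0, -0.0, 149.0]
ft_force: [-0.5, -0.4, 0.0]
width: 30.2
```

```bash
python3 snap.py e5
```

```text
36.8 [480.32 -13.2   79.28] [-1.8000e+02 -2.0000e-02  1.4903e+02] 30.163675911165075 [-0.5 -0.4  0. ]
```

View pics/e5z.png

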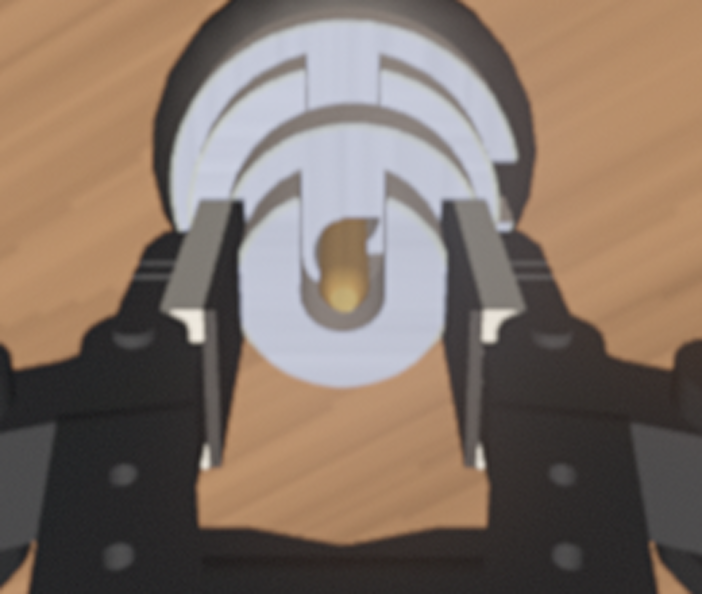

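Centred on the rod. I'll lower the last bit, release and rise.

Call:
play_rows(offset=[[0, 0, 0.0008], [0, 0, 0.0009], [0, 0, 0.0009], [0, 0, 0.0009], [0, 0, 0], [0, 0, -0.02], [0, 0, -0.05], [0, 0, -0.07]], turn=[[0, 0, 0], [0, 0, 0], [0, 0, 0], [0, 0, 0], [0, 0, 0], [0, 0, 0], [0, 0, 0], [0, 0, 0]], grip=[0.22, 0.45, 0.55, 0.65, 0.65, 0.65, 0.65, 0.65])

```text
clock: 37.85
eef_pos: [480.7, -13.3, 150.8]
eef_rot: [180.0, 0.1, 149.0]
ft_force: [0.2, 0.7, 0.4]
width: 55.3
```

Call:
play_rows(offset=[[0, 0, 0], [0, 0, 0], [0, 0, 0], [0, 0, 0], [0, 0, 0], [0, 0, 0], [0, 0, 0], [0, 0, 0]], turn=[[0, 0, 0], [0, 0, 0], [0, 0, 0], [0, 0, 0], [0, 0, 0], [0, 0, 0], [0, 0, 0], [0, 0, 0]], grip=[0.65, 0.65, 0.65, 0.65, 0.65, 0.65, 0.65, 0.65])

```text
clock: 38.85
eef_pos: [480.4, -13.2, 149.5]
eef_rot: [180.0, 0.0, 149.0]
ft_force: [0.2, -0.2, -0.4]
width: 55.0
```

```bash
python3 snap.py f1; python3 - <<'E'
from h import *
img,K,W,s=grab("scene")
c=proj([483,-14,35],K,W)[0].astype(int);print(c)
im=img[c[1]-60:c[1]+60,c[0]-70:c[0]+70,::-1]
cv2.imwrite("pics/f2.png",cv2.resize(im,None,fx=5,fy=5,interpolation=cv2.INTER_CUBIC))
import pickle
img,K,W,s=pickle.load(open("last.pkl","rb"))
p=proj([483,-14,50],K,W)[0].astype(int)
im=img[p[1]-70:p[1]+70,p[0]-80:p[0]+80,::-1]
cv2.imwrite("pics/f1z.png",cv2.resize(im,None,fx=4,fy=4,interpolation=cv2.INTER_CUBIC))
E
```

```text
38.85 [480.42 -13.22 149.51] [179.99   0.   149.03] 55.007269557005486 [ 0.2 -0.2 -0.4]
[300 186]
```

View pics/f1z.png

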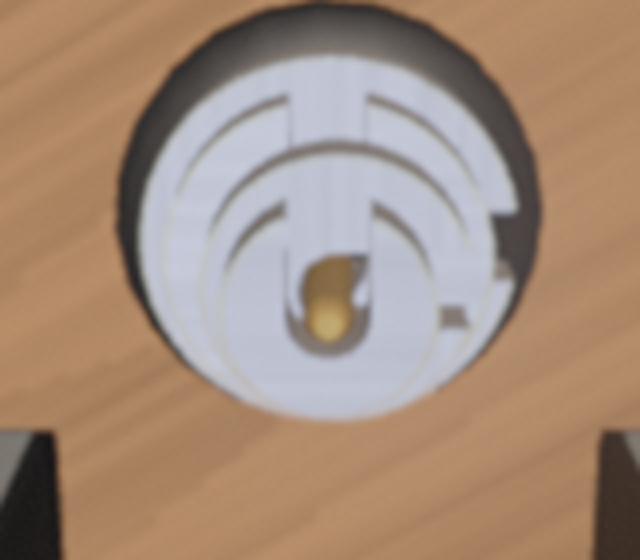

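View pics/f2.png

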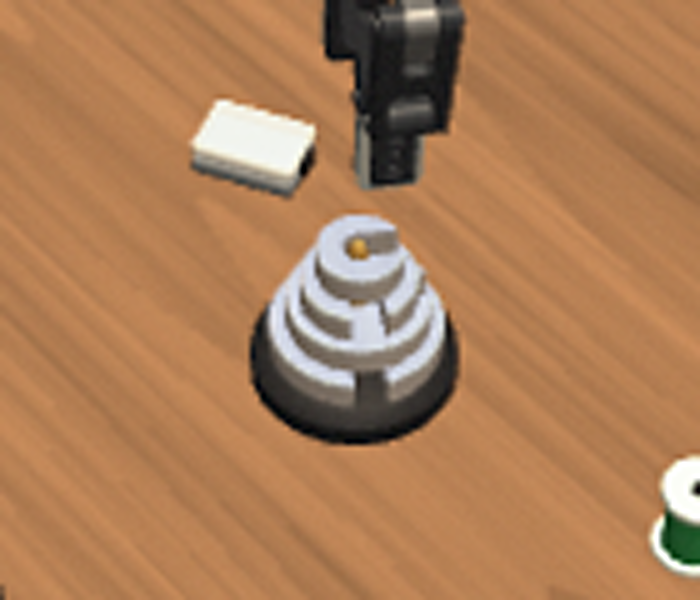

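The wrist crop and the scene crop both show a clean stepped stack: all four discs flat and in order of size. The rod tip shows at the centre, and the slots alternate by a quarter turn. The gripper is clear of everything.

```bash
python3 -c "
from rig import env
print(env.job_done())"
```

```text
the job is handed in; nothing more can be done
None
```

I put all four discs on the hanger, largest at the bottom to smallest on top, and handed the job in at about 39 s. Each one was lowered and set down; none was dropped. For the second disc I took the grey steel one and left the black and pink look-alikes alone.

- **Last checks:** the final wrist and scene pictures show four flat discs in size order with the rod at their centre. As commanded, the slots lie at about 59°, 149°, 59° and 149°. The gripper was about 70 mm above the stack with no contact force. The path kept clear of the spool, the jar and the fly box. The spool and fly box look undisturbed in the later pictures, but I did not re-measure any of the three.
- **Disagreements:** the cameras differed by up to about 7 mm on disc positions. I aligned each disc by comparing the rod tip with the slot in the wrist picture. Those readings also shifted by 1–2 mm between pictures, which stayed within the slot's clearance on the rod.
- **Network errors:** the networks also offered wrong matches, such as the pink disc for the second one. I rejected these by colour, position and fit.

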